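# Rotate the detergent lane and start the doser

## Task

Take the two oldest detergent cartons, one after the other, from the low front end of the sloped roller lane and stand both upright in the dosing unit's tray; then load all the new cartons standing on the counter into the lane, upright, behind the one that stayed there. When the lane is loaded, start the doser: press its sprung dial down, keep it down while you turn it clockwise until its pointer line meets the black mark, and let it spring up; leave the bottle, the jar and the cup where they are.

Things in the scene. Friction and masses are not known exactly. Their poses are not given: they have to be found in the camera images.
- lane_bed: Sloped roller lane (fixed, 0.27 rad), 340 long, 62 mm wide inside; side walls 4 mm thick, 25 mm high; stop plate at the low end 40 mm high; high end open. Origin: on the rollers' top plane, mid-width, at the stop's inner face, about 35 mm above the counter. x runs up the slope, y across, z square to the bed. Slippery: cartons slide down by themselves to the stop or the carton ahead.
- doser: The dosing unit (fixed): white plastic base 170 (x) x 210 (y) x 30 mm; a grey-walled tray on the part at its -y side and a raised housing with the dial at its +y side (housing top 52 mm above the counter). Origin: centre of the underside.
- tray_in (a point): Centre of the tray's floor, axes as the doser's. The tray is 130 mm (x) by 70 mm (y) inside, its walls 5 mm thick and 20 mm high, its floor 30 mm above the counter. It takes two cartons standing side by side along x, for instance 32 mm either side of this point.
- dial_grip (a point): On the dial's axis, turning with it: the height to grip. Dial: white disc (radius 25, 8 mm thick) with an upright bar on top, 46 mm long (this point's x), 14 mm wide (y); bar's top 10 mm above this point, disc's upper face 16 mm below it. Black pointer line on the bar's top at the -x end. Gripped with the fingertips just above the disc, the bar can be pushed and turned.
- dial_mark (a point): The black mark on the housing beside the dial, 34 mm from the dial's axis, that the pointer line has to meet. The pointer (the dial's -x direction) points at it when joint dial reads 1.40.
- dial_press (a joint): How far the dial is pressed down, m: 0 is up, 0.008 is fully down. A spring pushes it up, about 3 N at the top and 8 N fully down. More than 0.004 counts as pressed.
- dial (a joint): Rotation of the dial, rad, growing clockwise seen from above. It starts between 0 and 0.3 and stays where it is left; 1.40 is at the mark. At 0 the pointer points along the doser's -x; stops at -0.1 and 2.4. Friction about 0.05 N m.
- old1: Oldest carton: first in the lane, against the stop. All cartons are alike: brown cardboard boxes with a pale band, 48 (x) x 54 (y) x 60 mm (z), 0.13 to 0.25 kg. Origin: centre of the underside. In the lane at the start their x runs up the slope.
- old2: Second oldest carton, right behind old1 in the lane; same form.
- old3: Third carton, behind old2 in the lane; same form. It stays in the lane and slides to the front.
- new1: A new carton standing on the counter at the start, same form as the old ones; three to five of the five new cartons are present, the others are absent (None).
- new2: A new carton standing on the counter at the start, same form as the old ones; three to five of the five new cartons are present, the others are absent (None).
- new3: A new carton standing on the counter at the start, same form as the old ones; three to five of the five new cartons are present, the others are absent (None).
- new4: A new carton standing on the counter at the start, same form as the old ones; three to five of the five new cartons are present, the others are absent (None).
- new5: A new carton standing on the counter at the start, same form as the old ones; three to five of the five new cartons are present, the others are absent (None).
- softener: Bystander: white bottle, radius 34 mm, 190 mm high, origin under its centre. Leave alone.
- scoop_cup: Bystander: white cup, radius 36 mm, 70 mm high, origin under its centre. Leave alone.
- tablet_jar: Bystander: clear jar with a white cap, radius 36 mm, 100 mm high, origin under its centre. Leave alone.
Mind the look-alikes: they are no part of the job. Leave any pink or red look-alike of the old2 alone.

How it is judged:
On the way, in this order (a step that is already met when the one before it is completed fails the run):
1. the oldest carton stands upright in the doser's tray (x of old1 in the frame of tray_in between -0.05 and 0.05 m and y of old1 in the frame of tray_in between -0.025 and 0.025 m and z of old1 in the frame of tray_in between -0.006 and 0.008 m and angle between old1's own z axis and vertical below 0.12 rad), for 0.2 s.
2. the second oldest carton stands upright in the tray too (all of step 1 and x of old2 in the frame of tray_in between -0.05 and 0.05 m and y of old2 in the frame of tray_in between -0.025 and 0.025 m and z of old2 in the frame of tray_in between -0.006 and 0.008 m and angle between old2's own z axis and vertical below 0.12 rad), for 0.2 s.
3. the remaining old carton is at the front of the lane and all the new ones stand in the lane behind it (x of old3 in the frame of lane_bed between 0.014 and 0.036 m and y of old3 in the frame of lane_bed between -0.01 and 0.01 m and z of old3 in the frame of lane_bed between -0.006 and 0.008 m and angle between the z axis of each of old3, new1, new2, new3, new4, new5 and the z axis of lane_bed, either way round below 0.12 rad and x of new1 in the frame of lane_bed between 0.055 and 0.3 m and y of new1 in the frame of lane_bed between -0.01 and 0.01 m and z of new1 in the frame of lane_bed between -0.006 and 0.008 m and x of new2 in the frame of lane_bed between 0.055 and 0.3 m and y of new2 in the frame of lane_bed between -0.01 and 0.01 m and z of new2 in the frame of lane_bed between -0.006 and 0.008 m and x of new3 in the frame of lane_bed between 0.055 and 0.3 m and y of new3 in the frame of lane_bed between -0.01 and 0.01 m and z of new3 in the frame of lane_bed between -0.006 and 0.008 m and x of new4 in the frame of lane_bed between 0.055 and 0.3 m and y of new4 in the frame of lane_bed between -0.01 and 0.01 m and z of new4 in the frame of lane_bed between -0.006 and 0.008 m and x of new5 in the frame of lane_bed between 0.055 and 0.3 m and y of new5 in the frame of lane_bed between -0.01 and 0.01 m and z of new5 in the frame of lane_bed between -0.006 and 0.008 m), for 0.2 s.
4. the dial is pressed down before it is turned (value of joint dial_press above 0.004 m and value of joint dial below 0.5 rad), for 0.1 s.
5. the dial is held down on the way round (value of joint dial_press above 0.004 m and value of joint dial between 0.5 and 1.1 rad), for 0.05 s.
6. the dial, still held down, points at the mark (value of joint dial_press above 0.004 m and value of joint dial between 1.22 and 1.58 rad), for 0.1 s.
At the end, for the whole second after the job is handed in: Two oldest cartons upright (0.12 rad) on the tray floor; third old carton at the lane's stop (centre within 36 mm); all new cartons present square on the bed behind it (within 10 mm of mid-width, 300 mm of the stop); dial up (under 2 mm) and at the mark within 0.18 rad; cartons at rest (all of step 2 and all of step 3 and value of joint dial between 1.22 and 1.58 rad and value of joint dial_press below 0.002 m and linear speed of each of old1, old2, old3, new1, new2, new3, new4, new5 below 0.02 m/s); the robot touches nothing.
It fails at once if the bottle is moved by more than 30 mm (distance of softener from where it was at the start of the episode above 0.03 m).
It fails at once if the cup is moved by more than 30 mm (distance of scoop_cup from where it was at the start of the episode above 0.03 m).
It fails at once if the jar is moved by more than 30 mm (distance of tablet_jar from where it was at the start of the episode above 0.03 m).
Of new1, new2, new3, new4, new5 only 3 to 5 are there at a start; the rules pass over those that are not, and their reading is None.
At some moment in a run one of new1, new2, new3, new4, new5 may be knocked a few centimetres aside while the robot is not near it.
It also fails if it takes over 210 s, if anything falls off the work surface, if the arm or the gripper's body presses on something with over 40 N, if the wrist force passes 120 N, or if a joint passes its speed limit or range.

## Robot

A 7-joint arm with a two-finger parallel gripper is mounted at the origin on the work surface. World frame = base frame: x ahead of the robot, y to its left, z up, the work surface at z = 0. Lengths are in m, angles in rad, forces in N, time in s.
With the tool pointing down it reaches from about 0.425 to 0.875 m from the base axis. Payload 4.7 kg.
Tool frame: the origin (TCP) lies between the finger pads; the fingertips stand 17 mm ahead of it and the grasp point (between the pads) lies 2 mm behind it; z points along the fingers, y is the line along which they close (so a half turn about z gives the same grasp; the last joint's range is limited). The gripper opens to 85 mm and grips with 20 to 120 N. Pads are 22 mm wide; open, the fingers measure 114 mm over their backs; the gripper's body (76 mm by 85 mm) begins 54 mm behind the grasp point. The pads swing forward as they close: fully open they stand 13 mm farther back than shut.
Start: joints at [-1.245, 0.321, -0.07, 1.45, 0.023, 1.371, -0.057], TCP at [0.199, 0.619, 0.248] pointing down, gripper open.
Joint ranges: [-2.86, 2.86], [-0.3, 2.09], [-1.38, 1.24], [0.06, 2.45], [-1.56, 4.7], [0.09, 2.05], [-2.69, 2.69]. Speed limits (rad/s): [2.57, 2.57, 3.14, 3.14, 3.14, 3.14, 3.14].

## Interface

Orientations are given as a 3x3 rotation matrix whose columns are the frame's x, y, z axes.
In Python, from cell import bot, vision gives the robot as it stands.
- The arm moves only by the shell command python3 -m inch 'ROWS'. ROWS is a JSON object of lists of equal length, an entry for each row: "delta_pos": the shift along the world's x, y, z in mm, a list of three; "delta_rot": the turn, a rotation vector about the world's x, y, z in rad, a list of three; "grip": the opening, from -1 (shut) to 1 (fully open). In form: {"delta_pos": [[x, y, z], ...], "delta_rot": [[ax, ay, az], ...], "grip": [grip, ...]}. A call has exactly 8 rows; each row shifts and turns the commanded pose from where the row before left it; what a row does not reach is not made up. A row lasts 1/12 s, in which the tool goes at most 41.7 mm and 7.16 degrees, less where a joint would pass 70% of its speed; a pose out of reach is approached as far as the arm can. A call with a gripper value outside its range is refused whole. The fingers move at their own pace and stop on an object; the grip force is fixed at half the most. Time passes only in rows, so rows that do not move let the fingers close, or fill a call up. It gives the time, the measured TCP pose, the force, the opening and the grip force at its end, in the units of the state.
- bot.sense(): the state, without advancing time (a new reading comes with each control period).
- vision.capture(name): name is "scene" or "side" or "wrist"; returns a dict with "color" (420x560x3 uint8, blue, green, red), "K" (3x3 intrinsics, pixels), "R" (3x3) and "t" (3): a world point X has camera coordinates R X + t. Camera axes: x right, y down, z forward; pixel columns grow to the right and rows downward; lengths in m; the calibration is good to about 2 mm. A picture is of the moment at which its call begins. There is no depth.
- bot.hand_in(): hands the job in; it is judged then, once.
The state is a dict: "time": time; "qpos": joint angles; "qd": joint speeds; "joint_torque": joint torques, N m; "position": TCP position; "tool_rot": TCP orientation; "wrist_force": force on the tool from outside, world axes, zero at the start; "ft_torque": the same for the moment, N m; "opening": opening from 0.0 (shut) to 1.0 (fully open); "gripper_force": force on a finger pad.
Only numpy, scipy, OpenCV 4.12 (cv2) and the standard library are available. Lean on these libraries where they do the work, as an engineer would, in place of code of your own. Each camera call takes 0.05 s, during which the arm holds its last target. There are 200 camera calls.

## Working session

There is one attempt and no reset: what is moved stays moved. The work goes in short steps, Python scripts to look and compute and a shell command to move; the robot and the scene stay as the last step left them, time stands still between calls to the robot, and variables do not carry over. Pictures are saved under pics/ and viewed, at most 14 in all, crops included, and the job is handed in when it is done.

```bash
ls; mkdir -p pics
python3 - <<'E'
from cell import bot, vision
import cv2,numpy as np
for n in ("scene","side","wrist"):
    c=vision.capture(n); cv2.imwrite(f"pics/{n}0.png",c["color"]); print(n,c["K"].round(1).tolist(),c["R"].round(3).tolist(),c["t"].round(3).tolist())
s=bot.sense();print(s["time"],s["position"],s["tool_rot"])
E
```

```text
pics
scene [[478.0, 0.0, 274.9], [0.0, 478.0, 210.4], [0.0, 0.0, 1.0]] [[0.8, 0.6, 0.002], [0.438, -0.583, -0.684], [-0.41, 0.548, -0.729]] [-0.512, -0.165, 1.655]
side [[444.4, 0.0, 275.3], [0.0, 444.4, 210.2], [0.0, 0.0, 1.0]] [[0.727, -0.686, 0.003], [-0.472, -0.503, -0.724], [0.498, 0.525, -0.69]] [-0.419, 0.387, 0.771]
wrist [[314.4, 0.0, 281.6], [0.0, 314.4, 205.6], [0.0, 0.0, 1.0]] [[0.306, 0.952, -0.002], [0.91, -0.292, 0.294], [0.279, -0.092, -0.956]] [-0.648, -0.039, 0.379]
0.15 [0.19933431 0.61829343 0.24747561] [[-9.51800117e-01  3.06718821e-01 -3.21111816e-04]
 [ 3.06718959e-01  9.51799045e-01 -1.43447621e-03]
 [-1.34346931e-04 -1.46382571e-03 -9.99998920e-01]]
```

View pics/scene0.png

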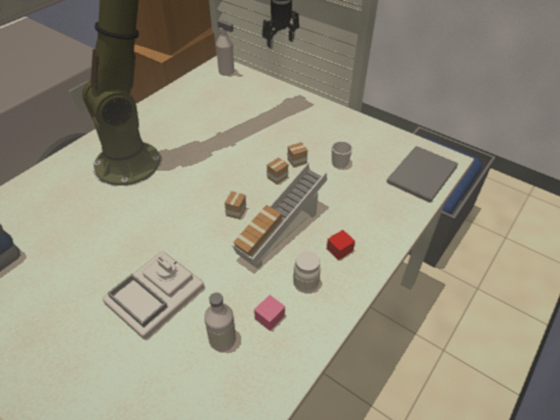

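View pics/side0.png

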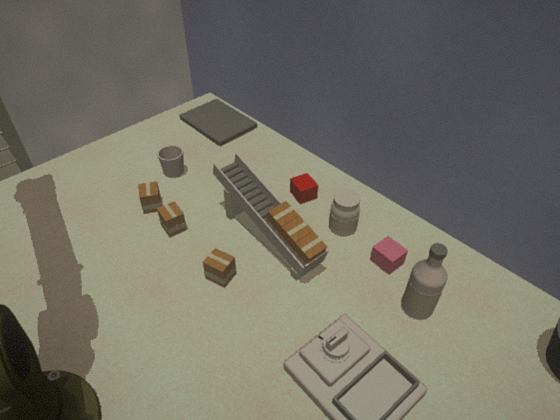

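The scene view shows the lane with three brown cartons, low front end at about (245,255), and new cartons at (235,204), (277,170), (297,153). The doser is at (152,290). The red (341,244) and pink (269,312) boxes are look-alikes to leave alone. Next, enlarged crops for picking pixels.

Run:
```python
import cv2
a=cv2.imread("pics/side0.png");b=cv2.imread("pics/scene0.png")
def crop(im,x0,y0,w,h,s,name):
    o=cv2.resize(im[y0:y0+h,x0:x0+w],None,fx=s,fy=s,interpolation=cv2.INTER_CUBIC)
    for x in range((x0+9)//10*10,x0+w,10):
        cv2.line(o,((x-x0)*s,0),((x-x0)*s,8 if x%50 else 25),(255,0,0),1)
        if x%20==0: cv2.putText(o,str(x),((x-x0)*s,22),0,.4,(255,0,255),1)
    for y in range((y0+9)//10*10,y0+h,10):
        cv2.line(o,(0,(y-y0)*s),(8 if y%50 else 25,(y-y0)*s),(255,0,0),1)
        if y%20==0: cv2.putText(o,str(y),(10,(y-y0)*s+4),0,.4,(255,0,255),1)
    cv2.imwrite(f"pics/{name}.png",o)
crop(a,135,145,200,145,4,"c_side_lane")
crop(a,275,305,160,115,5,"c_side_doser")
crop(b,215,135,130,130,4.6.__int__()+0,"c_scene_lane")
crop(b,95,240,120,100,6,"c_scene_doser")
```

```text
(no output)
```

View pics/c_side_lane.png

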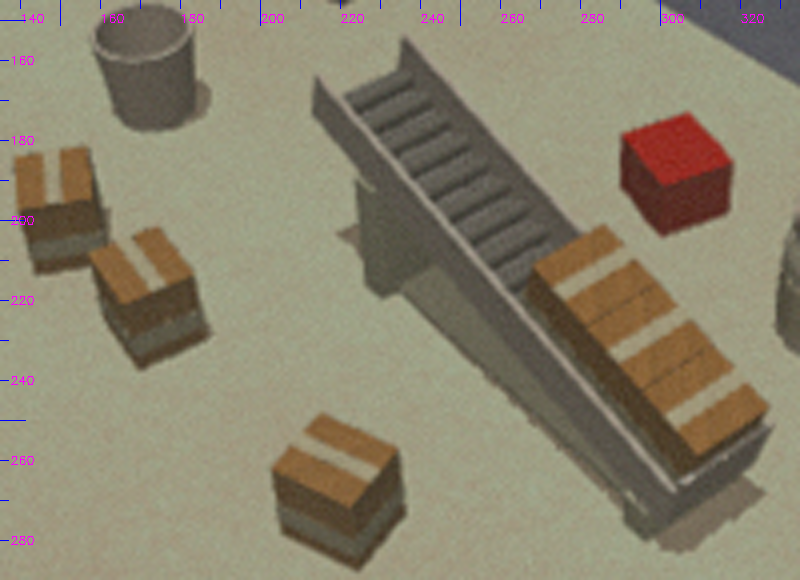

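View pics/c_side_doser.png

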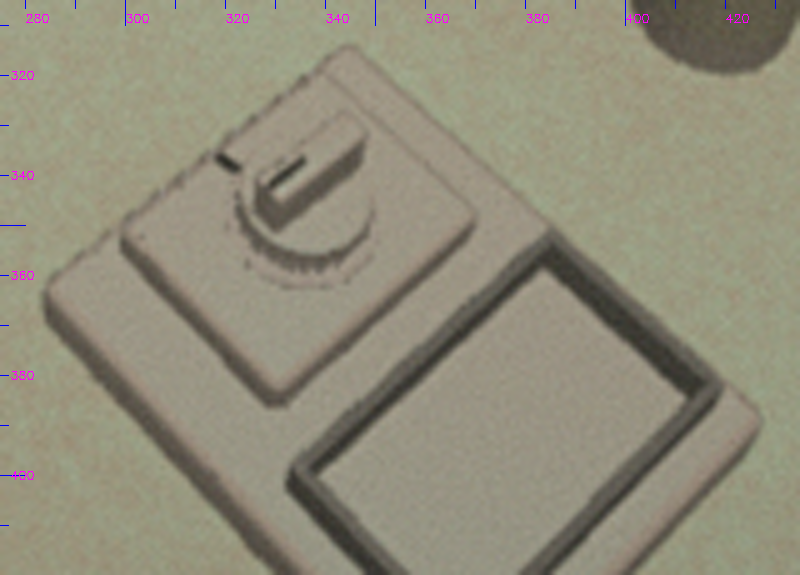

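View pics/c_scene_lane.png

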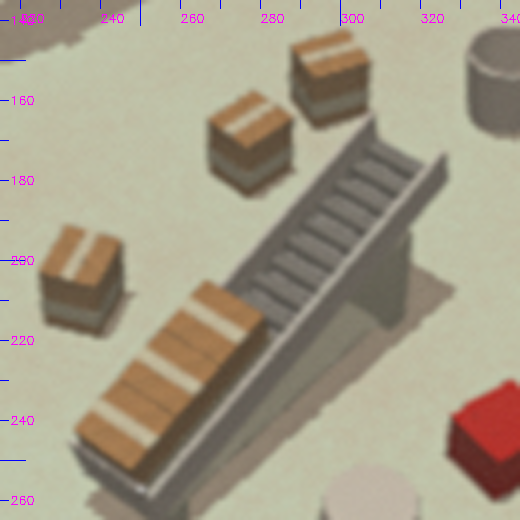

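View pics/c_scene_doser.png

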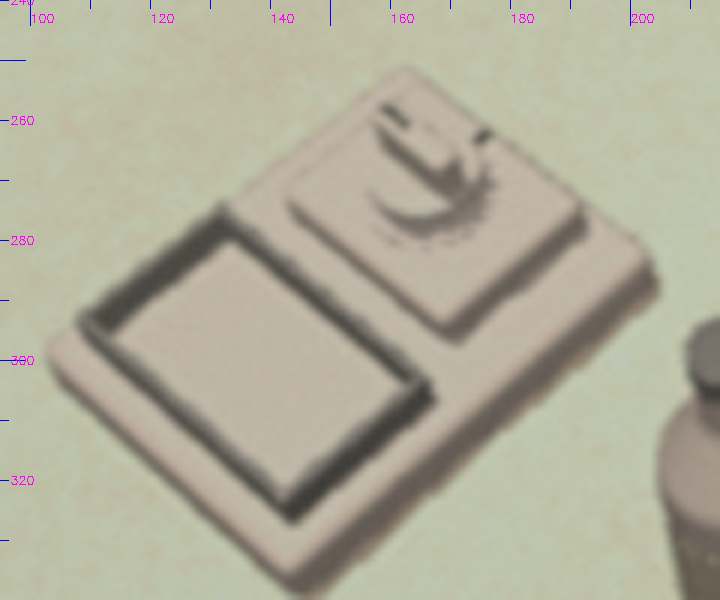

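The crops give matching corners for the row of cartons, the three new cartons, the lane walls, and the doser's tray, housing, mark and pointer. I'll triangulate these.

```bash
cat > tri.py <<'E'
import numpy as np,cv2,pickle,itertools
from cell import vision
def P(c): return np.asarray(c["K"])@np.c_[np.asarray(c["R"]),np.asarray(c["t"])]
def tri(Pa,a,Pb,b):
    X=cv2.triangulatePoints(Pa,Pb,np.float64(a).T.reshape(2,-1),np.float64(b).T.reshape(2,-1)); return (X[:3]/X[3]).T
def plane(Pm,uv,z):  # back-project on plane z
    uv=np.float64(uv); H=np.c_[Pm[:,:2],Pm[:,2]*z+Pm[:,3]]
    q=np.linalg.inv(H)@np.c_[uv,np.ones(len(uv))].T; return (q[:2]/q[2]).T
E
python3 - <<'E'
from tri import *
S=P(vision.capture("side"));C=P(vision.capture("scene"))
pickle.dump((S,C),open("PC.pkl","wb"))
np.set_printoptions(precision=4,suppress=True)
print("lane: rowtop HL HR LL LR, wall HL HR");print(tri(S,[(267.5,212),(286.3,201.5),(308,258.8),(327.5,247),(214.3,163.8),(235.8,154.5)],C,[(266.8,205),(282,214.5),(233.8,242),(248.8,252.5),(308.8,163.8),(326.8,173)]))
print("tray");print(tri(S,[(385.6,351.4),(333,400),(419,381.6)],C,[(167.5,305),(132.5,274.2),(143.3,325.8)]))
print("housing");print(tri(S,[(370,348),(330.4,383.6),(339,318.6)],C,[(170.8,295),(143.3,274.2),(192.5,275.8)]))
print("base");print(tri(S,[(345,314),(284,364),(427,389)],C,[(204.5,282.5),(162.2,251.3),(143.3,335.8)]))
print("mark,pointerend");print(tri(S,[(320.6,337),(329,343)],C,[(175.5,262.7),(158.8,257.8)]))
N={1:([(215.5,248),(234.5,257.5),(222.5,272),(203.3,262)],[(232,191.3),(245.5,195),(240,205.8),(225,202.5)]),
2:([(157.5,208),(173.8,201.8),(183.3,213.8),(166.3,221.8)],[(278.8,157.5),(288.3,165.5),(277.5,171.8),(267,164.5)]),
3:([(138.8,183.8),(157.5,181.8),(160,195),(141.3,197)],[(287.5,146.3),(302.5,142.5),(307.5,150.5),(292,154.3)])}
for k,(a,b) in N.items():
    best=min((abs(X[:,2]-.06).sum()+0*1,tuple(X.ravel())) for p in range(4) for X in [tri(S,a,C,np.roll(b,p,0))])
    X=np.reshape(best[1],(4,3)); print("new",k,X.mean(0)); 
    for Pm,uv in((S,a),(C,b)):
        q=plane(Pm,uv,.06);e=np.roll(q,-1,0)-q;print(q.mean(0),"len",np.linalg.norm(e,axis=1),"ang",np.arctan2(e[:,1],e[:,0])%(np.pi))
E
```

```text
lane: rowtop HL HR LL LR, wall HL HR
[[ 0.5844  0.0353  0.1244]
 [ 0.6399  0.0319  0.1239]
 [ 0.5756 -0.1011  0.0874]
 [ 0.6312 -0.1059  0.0875]
 [ 0.5914  0.2345  0.143 ]
 [ 0.6565  0.2321  0.1413]]
tray
[[ 0.5476 -0.3337  0.0409]
 [ 0.4052 -0.325   0.0431]
 [ 0.5429 -0.4109  0.0411]]
housing
[[ 0.5324 -0.3079  0.0401]
 [ 0.4252 -0.3038  0.039 ]
 [ 0.5366 -0.2286  0.0426]]
base
[[ 0.5662 -0.2194  0.0226]
 [ 0.3972 -0.2122  0.0222]
 [ 0.5526 -0.4257  0.0222]]
mark,pointerend
[[ 0.4755 -0.2315  0.0517]
 [ 0.4568 -0.265   0.0941]]
new 1 [0.4512 0.0509 0.0554]
[0.4486 0.0457] len [0.0526 0.0466 0.0522 0.0467] ang [1.8281 0.2979 1.8289 0.3061]
[0.4538 0.0492] len [0.0453 0.048  0.0479 0.0515] ang [0.2806 1.9065 0.3536 1.8538]
new 2 [0.4603 0.2557 0.0539]
[0.4572 0.249 ] len [0.0429 0.0526 0.0457 0.0566] ang [2.9424 1.4259 3.0321 1.3764]
[0.4641 0.2507] len [0.0503 0.0467 0.0491 0.0522] ang [2.8714 1.3565 2.983  1.3792]
new 3 [0.4656 0.3591 0.0574]
[0.464  0.3548] len [0.048  0.0546 0.0465 0.0546] ang [2.5582 1.1181 2.5524 1.1461]
[0.4668 0.3575] len [0.0557 0.0452 0.0563 0.0442] ang [1.0212 2.556  1.0035 2.5426]
```

Triangulation agrees with the given sizes and the 0.27 slope, but heights read about 6 mm low. I'll refine with the wrist camera, moving toward the lane and capturing on the way.

```bash
cat > snap.py <<'E'
import sys,pickle,cv2
from cell import bot,vision
c=vision.capture("wrist");cv2.imwrite(f"pics/{sys.argv[1]}.png",c["color"]);pickle.dump(c,open(f"pics/{sys.argv[1]}.pkl","wb"))
E
python3 -m inch '{"delta_pos":[[17,-29,2],[17,-29,2],[17,-29,2],[17,-29,2],[17,-29,2],[17,-29,2],[17,-29,2],[17,-29,2]],"delta_rot":[[0,0,-0.055],[0,0,-0.055],[0,0,-0.055],[0,0,-0.055],[0,0,-0.055],[0,0,-0.055],[0,0,-0.055],[0,0,-0.055]],"grip":[1,1,1,1,1,1,1,1]}'
python3 snap.py w1
python3 -m inch '{"delta_pos":[[17,-29,2],[17,-29,2],[17,-29,2],[17,-29,2],[17,-29,2],[17,-29,2],[17,-29,2],[17,-29,2]],"delta_rot":[[0,0,-0.055],[0,0,-0.055],[0,0,-0.055],[0,0,-0.055],[0,0,-0.055],[0,0,-0.055],[0,0,-0.055],[0,0,-0.055]],"grip":[1,1,1,1,1,1,1,1]}'
python3 snap.py w2
python3 -m inch '{"delta_pos":[[17,-29,2],[17,-29,2],[17,-29,2],[17,-29,2],[17,-29,2],[17,-29,2],[17,-29,2],[17,-29,2]],"delta_rot":[[0,0,-0.055],[0,0,-0.055],[0,0,-0.055],[0,0,-0.055],[0,0,-0.055],[0,0,-0.055],[0,0,-0.055],[0,0,-0.055]],"grip":[1,1,1,1,1,1,1,1]}'
python3 -m inch '{"delta_pos":[[0,0,0],[0,0,0],[0,0,0],[0,0,0],[0,0,0],[0,0,0],[0,0,0],[0,0,0]],"delta_rot":[[0,0,0],[0,0,0],[0,0,0],[0,0,0],[0,0,0],[0,0,0],[0,0,0],[0,0,0]],"grip":[1,1,1,1,1,1,1,1]}'
python3 snap.py w3
python3 -c "
import cv2,numpy as np
cv2.imwrite('pics/w123.png',np.vstack([np.hstack([cv2.resize(cv2.imread(f'pics/w{i}.png'),(400,300)) for i in p]) for p in ((1,2),(3,3))]))"
```

```text
time: 0.92
position: [0.336, 0.3851, 0.2645]
tool_rot: [[-0.729, 0.685, 0.0], [0.685, 0.729, 0.0], [0.0, 0.0, -1.0]]
wrist_force: [0.9, -0.3, -1.1]
opening: 1.002
gripper_force: 0.0
time: 1.63
position: [0.472, 0.1533, 0.2806]
tool_rot: [[-0.368, 0.93, 0.001], [0.93, 0.368, 0.0], [0.0, 0.001, -1.0]]
wrist_force: [1.3, 1.4, -0.7]
opening: 0.998
gripper_force: 0.0
time: 2.35
position: [0.6082, -0.0781, 0.2965]
tool_rot: [[0.062, 0.998, 0.0], [0.998, -0.062, 0.0], [0.0, 0.0, -1.0]]
wrist_force: [0.9, 0.5, -0.0]
opening: 1.002
gripper_force: 0.0
time: 3.02
position: [0.6073, -0.0767, 0.2965]
tool_rot: [[0.06, 0.998, 0.0], [0.998, -0.06, 0.0], [0.0, 0.0, -1.0]]
wrist_force: [0.1, -0.7, 0.2]
opening: 1.0
gripper_force: 0.0
```

View pics/w123.png

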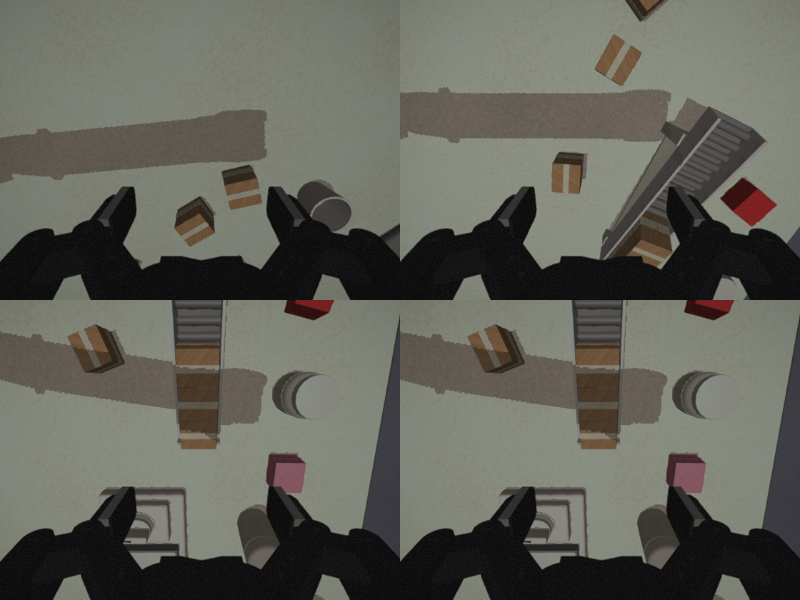

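In w3 (bottom row) the lane runs straight up the picture, with the row of three brown cartons at about (198,445) to (198,347). The pink box is at (287,473) and the red one at (308,308). An enlarged crop will confirm old1 and give its corners.

```bash
cat > crop.py <<'E'
import cv2,sys
n,x0,y0,w,h,s,o=sys.argv[1],*map(int,sys.argv[2:7]),sys.argv[7]
im=cv2.imread(f"pics/{n}.png")
o_=cv2.convertScaleAbs(cv2.resize(im[y0:y0+h,x0:x0+w],None,fx=s,fy=s,interpolation=cv2.INTER_CUBIC),alpha=1.5)
for x in range((x0+9)//10*10,x0+w,10):
    cv2.line(o_,((x-x0)*s,0),((x-x0)*s,8),(255,0,0),1)
    if x%20==0: cv2.putText(o_,str(x),((x-x0)*s,20),0,.4,(255,0,255),1)
for y in range((y0+9)//10*10,y0+h,10):
    cv2.line(o_,(0,(y-y0)*s),(8,(y-y0)*s),(255,0,0),1)
    if y%20==0: cv2.putText(o_,str(y),(10,(y-y0)*s+4),0,.4,(255,0,255),1)
cv2.imwrite(f"pics/{o}.png",o_)
E
python3 crop.py w3 190 40 195 145 4 x && python3 crop.py w3 130 60 200 150 4 w3c
```

```text
(no output)
```

View pics/w3c.png

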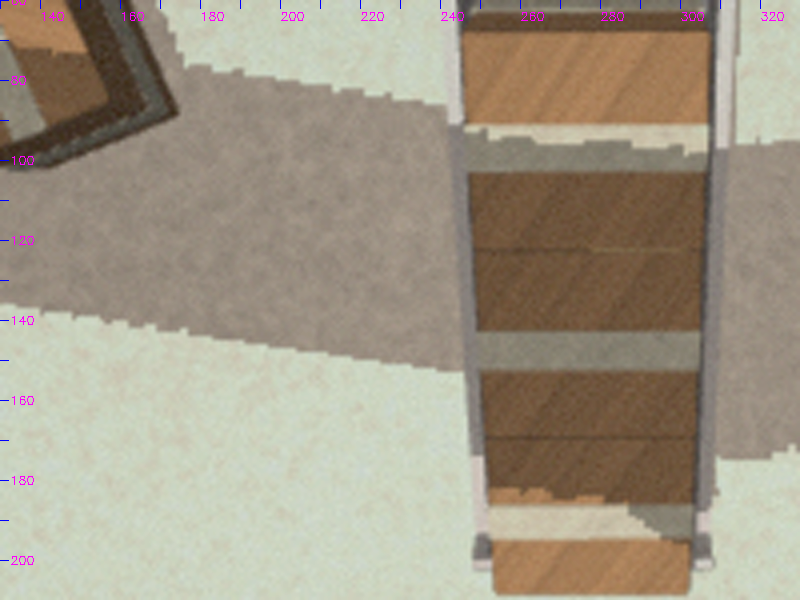

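The crop confirms old1 as the lowest brown carton, top corners (254,208), (302,208), (251,169), (304,169). Now a fit of the lane pose over the views.

Run:
```python
from tri import *
from scipy.optimize import least_squares
np.set_printoptions(precision=4,suppress=True)
S,C=pickle.load(open("PC.pkl","rb"));W=P(pickle.load(open("pics/w3.pkl","rb")))
pts=np.array([[0.144,.027,.06],[.144,-.027,.06],[0,.027,.06],[0,-.027,.06],[.048,.027,.06],[.048,-.027,.06]])
obs={"W":(W,[(245.3,67.5),(307.5,67.5),(253.8,208),(302,208),(251,169.3),(304.3,169.3)],range(6)),
"S":(S,[(267.5,212),(286.3,201.5),(308,258.8),(327.5,247)],range(4)),
"C":(C,[(266.8,205),(282,214.5),(233.8,242),(248.8,252.5)],range(4))}
from scipy.spatial.transform import Rotation as R
def f(p,ks):
    r=[]
    M=(R.from_euler("z",p[3])*R.from_euler("y",-.27)).as_matrix()
    for k in ks:
        Pm,uv,i=obs[k];X=pts[list(i)]@M.T+p[:3];q=np.c_[X,np.ones(len(X))]@Pm.T
        r.append((q[:,:2]/q[:,2:]-uv).ravel())
    return np.concatenate(r)
for ks in ("W","WS","WC","SC","WSC"):
    o=least_squares(f,[.604,-.0875,.035,1.505],args=(ks,));print(ks,o.x,np.sqrt(np.mean(o.fun**2)))
o=least_squares(lambda p:f([p[0],p[1],.035,p[2]],"W"),[.604,-.0875,1.505]);print("W z.035",o.x,abs(o.fun).max())
```

```text
W [ 0.6026 -0.0919  0.0329  1.5137] 0.3067673118735502
WS [ 0.6024 -0.0919  0.0323  1.5125] 0.47151062526633264
WC [ 0.6028 -0.0918  0.0324  1.5135] 0.7925345763680044
SC [ 0.6043 -0.0883  0.0285  1.5052] 0.4832635280121285
WSC [ 0.6027 -0.0917  0.032   1.5123] 0.7529714542455231
W z.035 [ 0.6026 -0.0918  1.5136] 0.7335593543681682
```

```bash
python3 -m inch '{"delta_pos":[[-0.7,-3.6,-15],[-0.7,-3.6,-15],[-0.7,-3.6,-15],[-0.7,-3.6,-15],[-0.7,-3.6,-15],[-0.7,-3.6,-15],[-0.7,-3.6,-15],[-0.7,-3.6,-15]],"delta_rot":[[0.0337,-0.002,0],[0.0337,-0.002,0],[0.0337,-0.002,0],[0.0337,-0.002,0],[0.0337,-0.002,0],[0.0337,-0.002,0],[0.0337,-0.002,0],[0.0337,-0.002,0]],"grip":[1,1,1,1,1,1,1,1]}'
python3 -m inch '{"delta_pos":[[0,0,0],[0,0,0],[0,0,0],[0,0,0],[0,0,0],[0,0,0],[0,0,0],[0,0,0]],"delta_rot":[[0,0,0],[0,0,0],[0,0,0],[0,0,0],[0,0,0],[0,0,0],[0,0,0],[0,0,0]],"grip":[1,1,1,1,1,1,1,1]}'
python3 snap.py w4; python3 crop.py w4 130 60 330 330 2 w4c
```

```text
time: 3.73
position: [0.6019, -0.1062, 0.1759]
tool_rot: [[0.058, 0.998, 0.017], [0.962, -0.061, 0.268], [0.268, 0.0, -0.963]]
wrist_force: [0.3, -0.1, -0.6]
opening: 1.0
gripper_force: 0.0
time: 4.4
position: [0.602, -0.1058, 0.1767]
tool_rot: [[0.058, 0.998, 0.016], [0.962, -0.06, 0.266], [0.267, 0.0, -0.964]]
wrist_force: [-0.0, 0.0, 0.1]
opening: 1.002
gripper_force: 0.0
```

View pics/w4c.png

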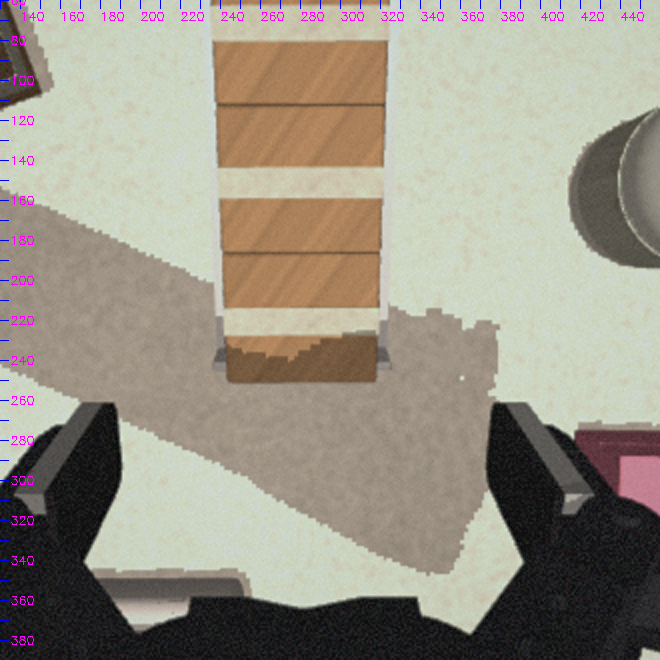

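Fingers are symmetric about old1 (centre column about 281), old1's top spans (244..318.5, 186..250.5). Checking the height from the two wrist places.

Run:
```python
from tri import *
np.set_printoptions(precision=4,suppress=True)
A,B=[P(pickle.load(open(f"pics/w{i}.pkl","rb"))) for i in (3,4)]
X=tri(A,[(253.8,208),(302,208),(251,169.3),(304.3,169.3)],B,[(244,250.5),(318.5,250.5),(241,186),(320,186)])
print(X)
o=np.array([.6026,-.0918,.035]);h=np.array([.0578,.998,0]);n=np.array([-.0154,-.2662,.9638]);u=np.array([.0557,.9619,.2667]);y=np.cross(n,u)
print((X-o)@np.c_[u,y,n])
```

```text
[[ 0.5751 -0.1058  0.0914]
 [ 0.6284 -0.1088  0.0925]
 [ 0.5777 -0.0599  0.1069]
 [ 0.6311 -0.0632  0.106 ]]
[[ 0.      0.0267  0.0585]
 [ 0.0004 -0.0267  0.0595]
 [ 0.0485  0.0267  0.0612]
 [ 0.0481 -0.0268  0.0604]]
```

```bash
python3 -m inch '{"delta_pos":[[0.15,3,-11],[0.15,3,-11],[0.15,3,-11],[0.15,3,-11],[0.15,3,-11],[0.15,3,-11],[0.15,3,-11],[0.15,3.3,-11]],"delta_rot":[[0,0,0],[0,0,0],[0,0,0],[0,0,0],[0,0,0],[0,0,0],[0,0,0],[0,0,0]],"grip":[1,1,1,1,1,1,1,1]}'
python3 -m inch '{"delta_pos":[[0,0,0],[0,0,0],[0,0,0],[0,0,0],[0,0,0],[0,0,0],[0,0,0],[0,0,0]],"delta_rot":[[0,0,0],[0,0,0],[0,0,0],[0,0,0],[0,0,0],[0,0,0],[0,0,0],[0,0,0]],"grip":[1,1,-0.5,-0.5,-0.5,-0.5,-0.5,-0.5]}'
python3 -m inch '{"delta_pos":[[0,0,0],[0,0,0],[-0.2,-2.7,10],[-0.2,-2.7,10],[-0.2,-2.7,10],[-0.2,-2.7,10],[-0.2,-2.7,10],[-0.2,-2.7,10]],"delta_rot":[[0,0,0],[0,0,0],[0,0,0],[0,0,0],[0,0,0],[0,0,0],[0,0,0],[0,0,0]],"grip":[-0.5,-0.5,-0.5,-0.5,-0.5,-0.5,-0.5,-0.5]}'
```

```text
time: 5.12
position: [0.6029, -0.0815, 0.087]
tool_rot: [[0.059, 0.998, 0.016], [0.962, -0.061, 0.266], [0.267, -0.001, -0.964]]
wrist_force: [0.1, -0.8, -0.1]
opening: 1.001
gripper_force: 0.0
time: 5.78
position: [0.6037, -0.0824, 0.0895]
tool_rot: [[0.059, 0.998, 0.018], [0.962, -0.061, 0.266], [0.267, 0.002, -0.964]]
wrist_force: [-0.5, -1.9, 5.8]
opening: 0.617
gripper_force: 66.0
time: 6.45
position: [0.6018, -0.0986, 0.1495]
tool_rot: [[0.059, 0.998, 0.016], [0.962, -0.061, 0.266], [0.266, -0.0, -0.964]]
wrist_force: [-0.1, 0.3, -1.9]
opening: 0.62
gripper_force: 65.3
```

Old1 is held at 54 mm opening with 65 N. Next I carry it up, stand it upright, yaw it, and look at the doser.

```bash
python3 -m inch '{"delta_pos":[[-5,-5,10],[-5,-5,10],[-5,-5,10],[-5,-5,10],[-5,-5,10],[-5,-5,10],[-5,-5,10],[-5,-5,10]],"delta_rot":[[-0.0335,0.002,0],[-0.0335,0.002,0],[-0.0335,0.002,0],[-0.0335,0.002,0],[-0.0335,0.002,0],[-0.0335,0.002,0],[-0.0335,0.002,0],[-0.0335,0.002,0]],"grip":[-0.5,-0.5,-0.5,-0.5,-0.5,-0.5,-0.5,-0.5]}'
python3 -m inch '{"delta_pos":[[-8,-12,4],[-8,-12,4],[-8,-12,4],[-8,-12,4],[-8,-12,4],[-8,-12,4],[-8,-12,4],[-8,-12,4]],"delta_rot":[[0,0,-0.097],[0,0,-0.097],[0,0,-0.097],[0,0,-0.097],[0,0,-0.097],[0,0,-0.097],[0,0,-0.097],[0,0,-0.097]],"grip":[-0.5,-0.5,-0.5,-0.5,-0.5,-0.5,-0.5,-0.5]}'
python3 -m inch '{"delta_pos":[[-8,-12,4],[-8,-12,4],[-8,-12,4],[-8,-12,4],[-8,-12,4],[-8,-12,4],[-8,-12,4],[-8,-12,4]],"delta_rot":[[0,0,-0.097],[0,0,-0.097],[0,0,-0.097],[0,0,-0.097],[0,0,-0.097],[0,0,-0.097],[0,0,-0.097],[0,0,-0.097]],"grip":[-0.5,-0.5,-0.5,-0.5,-0.5,-0.5,-0.5,-0.5]}'
python3 -m inch '{"delta_pos":[[0,0,0],[0,0,0],[0,0,0],[0,0,0],[0,0,0],[0,0,0],[0,0,0],[0,0,0]],"delta_rot":[[0,0,0],[0,0,0],[0,0,0],[0,0,0],[0,0,0],[0,0,0],[0,0,0],[0,0,0]],"grip":[-0.5,-0.5,-0.5,-0.5,-0.5,-0.5,-0.5,-0.5]}'
python3 snap.py w5; python3 -c "
import cv2
cv2.imwrite('pics/w5b.png',cv2.convertScaleAbs(cv2.imread('pics/w5.png'),alpha=1.3))"; python3 crop.py w5 130 20 260 195 3 w5c
```

```text
time: 7.12
position: [0.5615, -0.1382, 0.2297]
tool_rot: [[0.062, 0.998, 0.001], [0.998, -0.062, 0.001], [0.001, 0.001, -1.0]]
wrist_force: [0.7, -0.8, -1.7]
opening: 0.622
gripper_force: 65.3
time: 7.78
position: [0.4973, -0.2345, 0.2613]
tool_rot: [[0.746, 0.666, 0.002], [0.666, -0.746, 0.002], [0.003, -0.0, -1.0]]
wrist_force: [-0.4, -0.7, -2.8]
opening: 0.619
gripper_force: 65.3
time: 8.45
position: [0.4332, -0.3304, 0.2933]
tool_rot: [[0.999, -0.047, 0.003], [-0.047, -0.999, 0.001], [0.003, -0.001, -1.0]]
wrist_force: [0.5, 0.2, -1.6]
opening: 0.618
gripper_force: 65.3
time: 9.12
position: [0.434, -0.3298, 0.2922]
tool_rot: [[0.999, -0.041, 0.001], [-0.041, -0.999, 0.0], [0.001, -0.0, -1.0]]
wrist_force: [0.2, 0.4, -1.0]
opening: 0.617
gripper_force: 65.3
```

View pics/w5b.png

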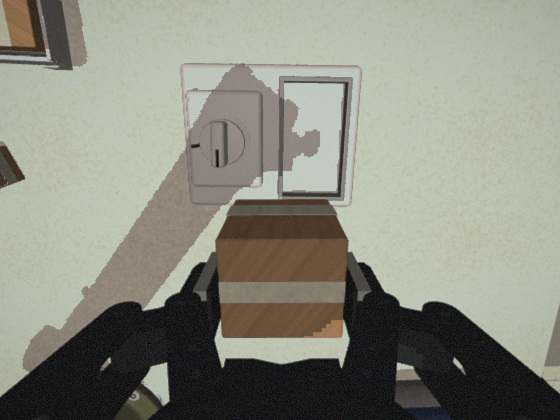

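Old1 hangs upright in the gripper. The doser stands above it in the picture: tray at about (315,138), dial at (221,143), mark at (196,146).

View pics/w5c.png

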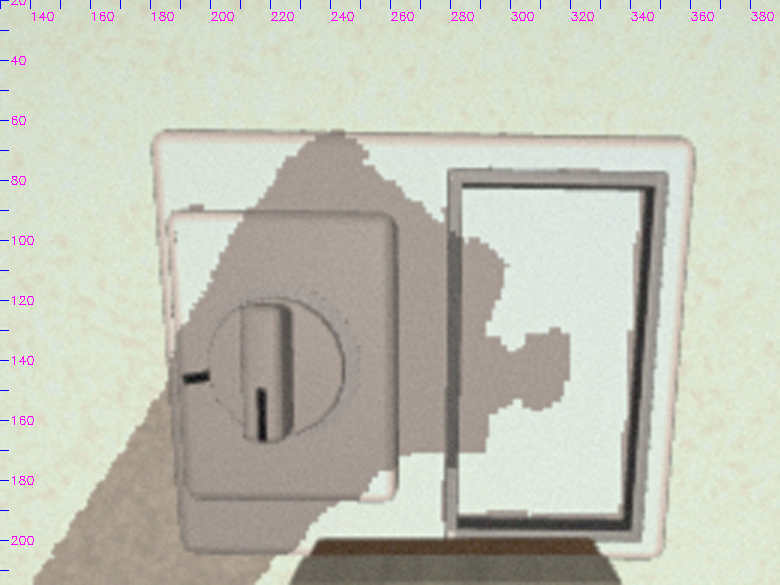

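Run:
```python
from tri import *
np.set_printoptions(precision=4,suppress=True)
W=P(pickle.load(open("pics/w5.pkl","rb")));S,C=pickle.load(open("PC.pkl","rb"))
def show(n,uv,z):
    q=plane(W,uv,z);e=np.roll(q,-1,0)-q;print(n,q.tolist() if len(q)<3 else q.mean(0),"len",np.linalg.norm(e,axis=1),"ang",np.arctan2(e[:,1],e[:,0]))
show("trayouter",[(279.3,76.7),(352.3,77.3),(343.3,200.3),(278.3,200.3)],.05)
show("housing",[(186.7,91),(261.7,91),(261.7,186),(193.3,186)],.052)
show("base",[(181.5,65),(361,66.5),(350,206),(191,204)],.03)
for z in(.09,.094,.098): show("bartop",[(210.3,121.3),(225,121.3),(226,167),(211,167)],z)
show("disc",[(222,143.3)],.068); show("mark",[(195.3,146.2)],.052)
show("pointer",[(217.3,149.3),(217.3,167)],.094)
print(tri(W,[(352.3,77.3),(278.3,200.3),(261.7,186),(217.3,167),(195.3,146.2)],S,[(419,381.6),(333,400),(330.4,383.6),(329,343),(320.6,337)]))
print(tri(W,[(352.3,77.3),(279.3,76.7),(261.7,186),(217.3,167),(195.3,146.2)],C,[(143.3,325.8),(167.5,305),(143.3,274.2),(158.8,257.8),(175.5,262.7)]))
```

```text
trayouter [ 0.4711 -0.3693] len [0.0794 0.1392 0.0791 0.1398] ang [-1.6196  3.0879  1.5297 -0.052 ]
housing [ 0.4772 -0.2694] len [0.0821 0.1068 0.0817 0.1068] ang [-1.6119  3.0819  1.5297 -0.056 ]
base [ 0.4739 -0.3201] len [0.2038 0.1659 0.2051 0.1648] ang [-1.6196  3.0891  1.5165 -0.0604]
bartop [ 0.4768 -0.2677] len [0.0148 0.0464 0.0158 0.0465] ang [-1.6119  3.0702  1.5297 -0.0919]
bartop [ 0.4772 -0.2685] len [0.0146 0.0459 0.0156 0.0459] ang [-1.6119  3.0702  1.5297 -0.0919]
bartop [ 0.4775 -0.2693] len [0.0145 0.0453 0.0154 0.0454] ang [-1.6119  3.0702  1.5297 -0.0919]
disc [[0.47584405127339147, -0.26765680004247994]] len [0.] ang [0.]
mark [[0.4723028780532535, -0.23359002807541013]] len [0.] ang [0.]
pointer [[0.4724948163717365, -0.26724275610129894], [0.45433142378059654, -0.2653990175442597]] len [0.0183 0.0183] ang [ 3.0404 -0.1012]
[[ 0.5385 -0.412   0.0496]
 [ 0.4028 -0.3275  0.0476]
 [ 0.4213 -0.3063  0.0487]
 [ 0.455  -0.2667  0.0973]
 [ 0.4728 -0.2347  0.0568]]
[[ 0.5415 -0.4119  0.0402]
 [ 0.5445 -0.3321  0.0359]
 [ 0.4195 -0.3026  0.0321]
 [ 0.4544 -0.2633  0.091 ]
 [ 0.4725 -0.2296  0.0477]]
```

Tray measured at (0.471,-0.369) with yaw -0.055, dial at (0.476,-0.268); sizes match the description. Placing old1 at tray x = -32.

```bash
python3 -m inch '{"delta_pos":[[0.6,-4.7,-19],[0.6,-4.7,-19],[0.6,-4.7,-19],[0.6,-4.7,-19],[0.6,-4.7,-19],[0.6,-4.7,-19],[0.6,-4.7,-19],[0.6,-4.7,-19]],"delta_rot":[[0,0,-0.002],[0,0,-0.002],[0,0,-0.002],[0,0,-0.002],[0,0,-0.002],[0,0,-0.002],[0,0,-0.002],[0,0,0]],"grip":[-0.5,-0.5,-0.5,-0.5,-0.5,-0.5,-0.5,-0.5]}'
python3 -m inch '{"delta_pos":[[0,0,-10],[0,0,-10],[0,0,-10],[0,0,-10],[0,0,-8],[0,0,-5],[0,0,-3],[0,0,-2]],"delta_rot":[[0,0,0],[0,0,0],[0,0,0],[0,0,0],[0,0,0],[0,0,0],[0,0,0],[0,0,0]],"grip":[-0.5,-0.5,-0.5,-0.5,-0.5,-0.5,-0.5,-0.5]}'
```

```text
time: 9.83
position: [0.4388, -0.3677, 0.1394]
tool_rot: [[0.998, -0.056, 0.001], [-0.056, -0.998, -0.0], [0.001, 0.0, -1.0]]
wrist_force: [0.2, -0.6, -1.7]
opening: 0.621
gripper_force: 65.5
time: 10.5
position: [0.4388, -0.3676, 0.0822]
tool_rot: [[0.998, -0.056, 0.002], [-0.056, -0.998, -0.0], [0.002, 0.0, -1.0]]
wrist_force: [-0.3, -0.7, -2.6]
opening: 0.617
gripper_force: 65.3
```

```bash
python3 -m inch '{"delta_pos":[[0,0,-0.5],[0,0,-0.5],[0,0,-0.5],[0,0,-0.5],[0,0,0],[0,0,0],[0,0,0],[0,0,0]],"delta_rot":[[0,0,0],[0,0,0],[0,0,0],[0,0,0],[0,0,0],[0,0,0],[0,0,0],[0,0,0]],"grip":[-0.5,-0.5,-0.5,-0.5,-0.5,-0.5,-0.5,-0.5]}'
```

```text
time: 11.17
position: [0.4387, -0.3676, 0.0804]
tool_rot: [[0.998, -0.056, 0.002], [-0.056, -0.998, -0.0], [0.002, 0.0, -1.0]]
wrist_force: [0.4, -0.3, -1.4]
opening: 0.619
gripper_force: 65.3
```

```bash
python3 -m inch '{"delta_pos":[[0,0,-0.5],[0,0,-0.5],[0,0,0],[0,0,0],[0,0,0],[0,0,0],[0,0,0],[0,0,0]],"delta_rot":[[0,0,0],[0,0,0],[0,0,0],[0,0,0],[0,0,0],[0,0,0],[0,0,0],[0,0,0]],"grip":[-0.5,-0.5,-0.5,0.3,0.4,0.6,0.7,0.8]}'
python3 -m inch '{"delta_pos":[[0,0,0],[0,0,2],[0,0,8],[0,0,20],[0,0,30],[0,0,30],[0,0,30],[0,0,30]],"delta_rot":[[0,0,0],[0,0,0],[0,0,0],[0,0,0],[0,0,0],[0,0,0],[0,0,0],[0,0,0]],"grip":[0.9,1,1,1,1,1,1,1]}'
python3 snap.py w6; python3 -c "
from cell import vision;import cv2
cv2.imwrite('pics/side6.png',vision.capture('side')['color'])"
```

```text
time: 11.83
position: [0.4387, -0.3677, 0.0793]
tool_rot: [[0.998, -0.056, 0.002], [-0.056, -0.998, -0.0], [0.002, 0.0, -1.0]]
wrist_force: [-0.6, -0.4, -0.3]
opening: 0.9
gripper_force: 0.0
time: 12.5
position: [0.4383, -0.3679, 0.2315]
tool_rot: [[0.998, -0.057, 0.002], [-0.057, -0.998, -0.0], [0.002, 0.0, -1.0]]
wrist_force: [0.3, 0.5, -0.5]
opening: 1.004
gripper_force: 0.0
```

Released cleanly. Pictures are scarce, so I'll write an automatic carton-top measurement and check it on saved shots.

```bash
cat > meas.py <<'E'
from tri import *
# rectify an image to a plane (origin o, axes ex,ey; 1 px = 0.5 mm), find brown (cardboard) tops
def rect(c,o,ex,ey,half=.15):
    Pm=P(c);s=.0005;n=int(2*half/s)
    H=Pm@np.c_[np.r_[ex,0],np.r_[ey,0],np.r_[o,1]]@np.array([[s,0,-half],[0,s,-half],[0,0,1.]])
    return cv2.warpPerspective(c["color"],np.linalg.inv(H),(n,n)),s,half
def tops(c,o,ex=(1,0,0),ey=(0,1,0),half=.15,vmin=0):
    im,s,half=rect(c,np.float64(o),np.float64(ex),np.float64(ey),half)
    h=cv2.cvtColor(cv2.GaussianBlur(im,(5,5),0),cv2.COLOR_BGR2HSV)
    m=cv2.inRange(h,(8,85,vmin),(20,255,255))
    k=np.ones((27,27),np.uint8);m2=cv2.morphologyEx(m,cv2.MORPH_CLOSE,k)
    out=[]
    for q in cv2.findContours(m2,cv2.RETR_EXTERNAL,cv2.CHAIN_APPROX_NONE)[0]:
        if cv2.contourArea(q)*s*s<.0008: continue
        (x,y),(w,g),a=cv2.minAreaRect(q)
        ang=np.deg2rad(a) if w>g else np.deg2rad(a+90)   # direction of the long side
        p=np.float64(o)+(x*s-half)*np.float64(ex)+(y*s-half)*np.float64(ey)
        out.append((p.round(4).tolist(),round(max(w,g)*s*1e3,1),round(min(w,g)*s*1e3,1),round((ang+np.pi/2)%np.pi-np.pi/2,3)))
    return out
LO=np.array([.6026,-.0918,.035]);U=np.array([.0557,.9619,.2667]);N=np.array([-.0154,-.2662,.9638]);Y=np.cross(N,U)
E
python3 - <<'E'
from meas import *
L=lambda i:pickle.load(open(f"pics/{i}.pkl","rb"))
print("w1 N",tops(L("w1"),(.465,.3,.06)));print("w2 N1,N2",tops(L("w2"),(.455,.15,.06)))
print("w3 lane",tops(L("w3"),LO+.06*N+.072*U,U,Y,.1))
print("w6 tray",tops(L("w6"),(.47,-.37,.09),half=.08))
c=vision.capture("side");print("side tray",tops(c,(.47,-.37,.09),half=.08)); print("side lane",tops(c,LO+.06*N+.072*U,U,Y,.1));
c=L("w1");h=cv2.cvtColor(c["color"],cv2.COLOR_BGR2HSV);print(h[265,335],h[250,290])
E
```

```text
w1 N [([0.4508, 0.3664, 0.06], 71.2, 52.5, np.float64(-0.506)), ([0.4461, 0.2644, 0.06], 72.6, 70.7, np.float64(-0.163))]
w2 N1,N2 [([0.458, 0.2522, 0.06], 53.1, 46.9, np.float64(1.412)), ([0.4471, 0.0584, 0.06], 72.2, 49.0, np.float64(-1.279))]
w3 lane [([0.6053, -0.0363, 0.1126], 146.5, 53.0, np.float64(0.0))]
w6 tray [([0.4433, -0.3694, 0.09], 54.1, 51.7, np.float64(1.522))]
side tray [([0.4278, -0.3712, 0.09], 75.5, 62.5, np.float64(0.0))]
side lane [([0.5948, -0.0621, 0.1054], 100.5, 69.9, np.float64(0.014))]
[ 13 116 108] [ 39  27 130]
```

```bash
python3 -m inch '{"delta_pos":[[6.8,10.9,0],[6.8,10.9,0],[6.8,10.9,0],[6.8,10.9,0],[6.8,10.9,0],[6.8,10.9,0],[6.8,10.9,0],[6.8,10.9,0]],"delta_rot":[[0,0,0.098],[0,0,0.098],[0,0,0.098],[0,0,0.098],[0,0,0.098],[0,0,0.098],[0,0,0.098],[0,0,0.098]],"grip":[1,1,1,1,1,1,1,1]}'
python3 -m inch '{"delta_pos":[[6.8,10.9,0],[6.8,10.9,0],[6.8,10.9,0],[6.8,10.9,0],[6.8,10.9,0],[6.8,10.9,0],[6.8,10.9,0],[6.8,10.9,0]],"delta_rot":[[0,0,0.098],[0,0,0.098],[0,0,0.098],[0,0,0.098],[0,0,0.098],[0,0,0.098],[0,0,0.098],[0,0,0.098]],"grip":[1,1,1,1,1,1,1,1]}'
python3 -m inch '{"delta_pos":[[6.8,10.9,-7],[6.8,10.9,-7],[6.8,10.9,-7],[6.8,10.9,-7],[6.8,10.9,-7],[6.8,10.9,-7],[6.8,10.9,-7],[6.8,10.9,-7]],"delta_rot":[[0.0337,-0.002,0],[0.0337,-0.002,0],[0.0337,-0.002,0],[0.0337,-0.002,0],[0.0337,-0.002,0],[0.0337,-0.002,0],[0.0337,-0.002,0],[0.0337,-0.002,0]],"grip":[1,1,1,1,1,1,1,1]}'
python3 -m inch '{"delta_pos":[[0,0,0],[0,0,0],[0,0,0],[0,0,0],[0,0,0],[0,0,0],[0,0,0],[0,0,0]],"delta_rot":[[0,0,0],[0,0,0],[0,0,0],[0,0,0],[0,0,0],[0,0,0],[0,0,0],[0,0,0]],"grip":[1,1,1,1,1,1,1,1]}'
python3 snap.py w7
python3 - <<'E'
from meas import *
c=pickle.load(open("pics/w7.pkl","rb"))
for p,a,b,g in tops(c,LO+.06*N+.072*U,U,Y,.12): print(((p-LO)@np.c_[U,Y,N]).round(4),a,b,g)
c=pickle.load(open("pics/w4.pkl","rb"))
for p,a,b,g in tops(c,LO+.06*N+.072*U,U,Y,.12): print(((p-LO)@np.c_[U,Y,N]).round(4),a,b,g)
E
```

```text
time: 13.32
position: [0.4926, -0.2795, 0.2282]
tool_rot: [[0.744, 0.669, -0.001], [0.669, -0.744, 0.002], [0.001, -0.002, -1.0]]
wrist_force: [-0.3, -0.4, -0.2]
opening: 1.0
gripper_force: 0.0
time: 13.98
position: [0.547, -0.1925, 0.2281]
tool_rot: [[0.054, 0.999, -0.002], [0.999, -0.054, 0.002], [0.002, -0.002, -1.0]]
wrist_force: [0.3, 0.3, 0.0]
opening: 1.001
gripper_force: 0.0
time: 14.65
position: [0.6014, -0.1054, 0.1718]
tool_rot: [[0.058, 0.998, 0.014], [0.961, -0.059, 0.27], [0.27, -0.002, -0.963]]
wrist_force: [-0.0, 0.5, -0.1]
opening: 0.996
gripper_force: 0.0
time: 15.32
position: [0.6019, -0.1061, 0.1736]
tool_rot: [[0.057, 0.998, 0.016], [0.962, -0.059, 0.268], [0.268, 0.001, -0.963]]
wrist_force: [-0.7, -0.4, -0.9]
opening: 1.002
gripper_force: 0.0
[0.1185 0.1061 0.0601] 53.0 37.7 0.257
[0.0482 0.001  0.06  ] 94.5 53.0 0.0
[0.1193 0.1064 0.06  ] 53.3 37.3 0.255
[0.0718 0.0005 0.06  ] 142.5 53.0 0.0
```

Row is now 96 mm long at the stop: old2 is in front. Same grasp again.

```bash
python3 -m inch '{"delta_pos":[[0.15,3.1,-10.7],[0.15,3.1,-10.7],[0.15,3.1,-10.7],[0.15,3.1,-10.7],[0.15,3.1,-10.7],[0.15,3.1,-10.7],[0.15,3.1,-10.7],[0.15,3.1,-10.7]],"delta_rot":[[0,0,0],[0,0,0],[0,0,0],[0,0,0],[0,0,0],[0,0,0],[0,0,0],[0,0,0]],"grip":[1,1,1,1,1,1,1,1]}'
python3 -m inch '{"delta_pos":[[0,0,0],[0,0,0],[0,0,0],[0,0,0],[0,0,0],[0,0,0],[0,0,0],[0,0,0]],"delta_rot":[[0,0,0],[0,0,0],[0,0,0],[0,0,0],[0,0,0],[0,0,0],[0,0,0],[0,0,0]],"grip":[1,1,-0.5,-0.5,-0.5,-0.5,-0.5,-0.5]}'
python3 -m inch '{"delta_pos":[[0,0,0],[0,0,0],[-0.2,-2.7,10],[-0.2,-2.7,10],[-0.2,-2.7,10],[-0.2,-2.7,10],[-0.2,-2.7,10],[-0.2,-2.7,10]],"delta_rot":[[0,0,0],[0,0,0],[0,0,0],[0,0,0],[0,0,0],[0,0,0],[0,0,0],[0,0,0]],"grip":[-0.5,-0.5,-0.5,-0.5,-0.5,-0.5,-0.5,-0.5]}'
```

```text
time: 16.03
position: [0.6029, -0.0808, 0.0864]
tool_rot: [[0.057, 0.998, 0.015], [0.962, -0.059, 0.268], [0.268, -0.0, -0.963]]
wrist_force: [0.5, 0.7, 1.2]
opening: 1.001
gripper_force: 0.0
time: 16.7
position: [0.6038, -0.0818, 0.0889]
tool_rot: [[0.057, 0.998, 0.018], [0.962, -0.06, 0.267], [0.268, 0.002, -0.963]]
wrist_force: [0.1, -1.1, 4.4]
opening: 0.621
gripper_force: 66.0
time: 17.37
position: [0.6018, -0.098, 0.1489]
tool_rot: [[0.057, 0.998, 0.016], [0.962, -0.059, 0.268], [0.268, 0.0, -0.963]]
wrist_force: [0.2, -1.7, -1.9]
opening: 0.625
gripper_force: 65.3
```

```bash
python3 -m inch '{"delta_pos":[[-5,-5,14],[-5,-5,14],[-5,-5,14],[-5,-5,14],[-5,-5,14],[-5,-5,14],[-5,-5,14],[-5,-5,14]],"delta_rot":[[-0.0335,0.002,0],[-0.0335,0.002,0],[-0.0335,0.002,0],[-0.0335,0.002,0],[-0.0335,0.002,0],[-0.0335,0.002,0],[-0.0335,0.002,0],[-0.0335,0.002,0]],"grip":[-0.5,-0.5,-0.5,-0.5,-0.5,-0.5,-0.5,-0.5]}'
python3 -m inch '{"delta_pos":[[-3.7,-14.6,0],[-3.7,-14.6,0],[-3.7,-14.6,0],[-3.7,-14.6,0],[-3.7,-14.6,0],[-3.7,-14.6,0],[-3.7,-14.6,0],[-3.7,-14.6,0]],"delta_rot":[[0,0,-0.098],[0,0,-0.098],[0,0,-0.098],[0,0,-0.098],[0,0,-0.098],[0,0,-0.098],[0,0,-0.098],[0,0,-0.098]],"grip":[-0.5,-0.5,-0.5,-0.5,-0.5,-0.5,-0.5,-0.5]}'
python3 -m inch '{"delta_pos":[[-3.7,-14.6,0],[-3.7,-14.6,0],[-3.7,-14.6,0],[-3.7,-14.6,0],[-3.7,-14.6,0],[-3.7,-14.6,0],[-3.7,-14.6,0],[-3.7,-14.6,0]],"delta_rot":[[0,0,-0.098],[0,0,-0.098],[0,0,-0.098],[0,0,-0.098],[0,0,-0.098],[0,0,-0.098],[0,0,-0.098],[0,0,-0.098]],"grip":[-0.5,-0.5,-0.5,-0.5,-0.5,-0.5,-0.5,-0.5]}'
python3 -m inch '{"delta_pos":[[0,0,-15],[0,0,-15],[0,0,-15],[0,0,-15],[0,0,-15],[0,0,-15],[0,0,-10],[0,0,-10]],"delta_rot":[[0,0,0],[0,0,0],[0,0,0],[0,0,0],[0,0,0],[0,0,0],[0,0,0],[0,0,0]],"grip":[-0.5,-0.5,-0.5,-0.5,-0.5,-0.5,-0.5,-0.5]}'
```

```text
time: 18.03
position: [0.5614, -0.1377, 0.2613]
tool_rot: [[0.06, 0.998, 0.001], [0.998, -0.06, 0.002], [0.002, 0.0, -1.0]]
wrist_force: [0.3, 0.4, -1.4]
opening: 0.626
gripper_force: 65.3
time: 18.7
position: [0.5318, -0.2548, 0.2606]
tool_rot: [[0.75, 0.661, 0.003], [0.661, -0.75, 0.003], [0.004, -0.0, -1.0]]
wrist_force: [0.1, 0.1, -2.2]
opening: 0.619
gripper_force: 65.3
time: 19.37
position: [0.5025, -0.3714, 0.2605]
tool_rot: [[0.998, -0.061, 0.004], [-0.061, -0.998, 0.001], [0.004, -0.001, -1.0]]
wrist_force: [0.2, 0.0, -1.4]
opening: 0.622
gripper_force: 65.3
time: 20.03
position: [0.5028, -0.3707, 0.1495]
tool_rot: [[0.998, -0.056, 0.003], [-0.056, -0.998, 0.001], [0.003, -0.001, -1.0]]
wrist_force: [-0.2, 0.5, -1.5]
opening: 0.622
gripper_force: 65.4
```

```bash
python3 -m inch '{"delta_pos":[[0,0,-14],[0,0,-14],[0,0,-13],[0,0,-12],[0,0,-8],[0,0,-5],[0,0,-2],[0,0,-1]],"delta_rot":[[0,0,0],[0,0,0],[0,0,0],[0,0,0],[0,0,0],[0,0,0],[0,0,0],[0,0,0]],"grip":[-0.5,-0.5,-0.5,-0.5,-0.5,-0.5,-0.5,-0.5]}'
python3 -m inch '{"delta_pos":[[0,0,-0.5],[0,0,-0.5],[0,0,0],[0,0,0],[0,0,0],[0,0,0],[0,0,0],[0,0,0]],"delta_rot":[[0,0,0],[0,0,0],[0,0,0],[0,0,0],[0,0,0],[0,0,0],[0,0,0],[0,0,0]],"grip":[-0.5,-0.5,-0.5,0.3,0.4,0.6,0.7,0.8]}'
python3 -m inch '{"delta_pos":[[0,0,0],[0,0,2],[0,0,8],[0,0,20],[0,0,30],[0,0,35],[0,0,35],[0,0,35]],"delta_rot":[[0,0,0],[0,0,0],[0,0,0],[0,0,0],[0,0,0],[0,0,0],[0,0,0],[0,0,0]],"grip":[0.9,1,1,1,1,1,1,1]}'
python3 snap.py w8
python3 - <<'E'
from meas import *
print(tops(pickle.load(open("pics/w8.pkl","rb")),(.47,-.37,.09),half=.08))
c=vision.capture("side");cv2.imwrite("pics/side8.png",c["color"])
E
python3 crop.py side8 275 280 160 130 4 side8c; python3 -c "
import cv2
a=cv2.imread('pics/side8.png');print(1)"
```

```text
time: 20.7
position: [0.5026, -0.3712, 0.0806]
tool_rot: [[0.998, -0.056, 0.003], [-0.056, -0.998, -0.0], [0.003, 0.0, -1.0]]
wrist_force: [-0.2, 0.6, -2.1]
opening: 0.623
gripper_force: 65.4
time: 21.37
position: [0.5028, -0.3711, 0.08]
tool_rot: [[0.998, -0.056, 0.004], [-0.056, -0.998, -0.0], [0.004, 0.0, -1.0]]
wrist_force: [-0.4, 1.0, -0.3]
opening: 0.896
gripper_force: 0.0
time: 22.03
position: [0.5022, -0.3712, 0.2471]
tool_rot: [[0.998, -0.057, 0.004], [-0.057, -0.998, -0.0], [0.004, 0.0, -1.0]]
wrist_force: [0.6, 0.1, 0.6]
opening: 0.999
gripper_force: 0.0
[([0.475, -0.3713, 0.09], 114.8, 54.2, np.float64(-0.053))]
1
```

Both cartons stand in the tray (a 115 x 54 mm rectangle, yaw -0.053). Next, hover over the first new carton and measure it.

```bash
python3 -m inch '{"delta_pos":[[-3.2,26.2,2],[-3.2,26.2,2],[-3.2,26.2,2],[-3.2,26.2,2],[-3.2,26.2,2],[-3.2,26.2,2],[-3.2,26.2,2],[-3.2,26.2,2]],"delta_rot":[[0,0,0.02],[0,0,0.02],[0,0,0.02],[0,0,0.02],[0,0,0.02],[0,0,0.02],[0,0,0.02],[0,0,0.02]],"grip":[1,1,1,1,1,1,1,1]}'
python3 -m inch '{"delta_pos":[[-3.2,26.2,2],[-3.2,26.2,2],[-3.2,26.2,2],[-3.2,26.2,2],[-3.2,26.2,2],[-3.2,26.2,2],[-3.2,26.2,2],[-3.2,26.2,2]],"delta_rot":[[0,0,0.02],[0,0,0.02],[0,0,0.02],[0,0,0.02],[0,0,0.02],[0,0,0.02],[0,0,0.02],[0,0,0.02]],"grip":[1,1,1,1,1,1,1,1]}'
python3 -m inch '{"delta_pos":[[0,0,0],[0,0,0],[0,0,0],[0,0,0],[0,0,0],[0,0,0],[0,0,0],[0,0,0]],"delta_rot":[[0,0,0],[0,0,0],[0,0,0],[0,0,0],[0,0,0],[0,0,0],[0,0,0],[0,0,0]],"grip":[1,1,1,1,1,1,1,1]}'
python3 snap.py w9
python3 - <<'E'
from meas import *
c=pickle.load(open("pics/w9.pkl","rb"))
print(tops(c,(.45,.05,.06),half=.1)); print(tops(c,(.45,.05,.06),half=.1,vmin=130))
im,_,_=rect(c,np.array([.45,.05,.06]),np.array([1.,0,0]),np.array([0,1.,0]),.1);cv2.imwrite("pics/r9.png",im)
E
```

```text
time: 22.8
position: [0.4764, -0.1603, 0.2609]
tool_rot: [[0.995, 0.104, 0.003], [0.104, -0.995, 0.001], [0.004, -0.001, -1.0]]
wrist_force: [0.1, 1.0, 0.9]
opening: 0.996
gripper_force: 0.0
time: 23.47
position: [0.4509, 0.0491, 0.2769]
tool_rot: [[0.965, 0.261, 0.003], [0.261, -0.965, 0.002], [0.003, -0.001, -1.0]]
wrist_force: [0.1, 0.8, 0.3]
opening: 1.001
gripper_force: 0.0
time: 24.13
position: [0.4515, 0.0478, 0.2767]
tool_rot: [[0.966, 0.26, 0.003], [0.26, -0.966, 0.001], [0.003, -0.0, -1.0]]
wrist_force: [-0.2, -0.0, -0.6]
opening: 0.998
gripper_force: 0.0
[([0.4511, 0.0488, 0.06], 52.7, 51.2, np.float64(-1.278))]
[]
```

```bash
python3 -m inch '{"delta_pos":[[-0.2,0.1,-22],[-0.2,0.1,-22],[-0.2,0.1,-22],[-0.2,0.1,-22],[-0.2,0.1,-22],[-0.2,0.1,-22],[-0.2,0.1,-20],[-0.2,0.1,-15]],"delta_rot":[[0,0,0.004],[0,0,0.004],[0,0,0.004],[0,0,0.004],[0,0,0.004],[0,0,0.004],[0,0,0.004],[0,0,0.002]],"grip":[1,1,1,1,1,1,1,1]}'
python3 -m inch '{"delta_pos":[[0,0,-15],[0,0,-15],[0,0,-12],[0,0,-10],[0,0,-7],[0,0,-3],[0,0,0],[0,0,0]],"delta_rot":[[0,0,0],[0,0,0],[0,0,0],[0,0,0],[0,0,0],[0,0,0],[0,0,0],[0,0,0]],"grip":[1,1,1,1,1,1,1,1]}'
python3 -m inch '{"delta_pos":[[0,0,0],[0,0,0],[0,0,0],[0,0,0],[0,0,0],[0,0,0],[0,0,0],[0,0,0]],"delta_rot":[[0,0,0],[0,0,0],[0,0,0],[0,0,0],[0,0,0],[0,0,0],[0,0,0],[0,0,0]],"grip":[-0.5,-0.5,-0.5,-0.5,-0.5,-0.5,-0.5,-0.5]}'
python3 -m inch '{"delta_pos":[[0,0,10],[0,0,20],[0,0,30],[0,0,30],[0,0,30],[0,0,30],[0,0,20],[0,0,10]],"delta_rot":[[0,0,0],[0,0,0],[0,0,0],[0,0,0],[0,0,0],[0,0,0],[0,0,0],[0,0,0]],"grip":[-0.5,-0.5,-0.5,-0.5,-0.5,-0.5,-0.5,-0.5]}'
```

```text
time: 24.85
position: [0.449, 0.0487, 0.1081]
tool_rot: [[0.957, 0.29, 0.001], [0.29, -0.957, 0.0], [0.002, 0.0, -1.0]]
wrist_force: [-0.8, 0.0, 0.6]
opening: 1.005
gripper_force: 0.0
time: 25.52
position: [0.4502, 0.049, 0.0481]
tool_rot: [[0.957, 0.29, 0.004], [0.29, -0.957, 0.001], [0.004, -0.0, -1.0]]
wrist_force: [0.9, -0.4, 0.8]
opening: 0.995
gripper_force: 0.0
time: 26.18
position: [0.4507, 0.0492, 0.0486]
tool_rot: [[0.957, 0.289, 0.005], [0.289, -0.957, 0.002], [0.005, -0.0, -1.0]]
wrist_force: [-0.7, 0.2, 5.2]
opening: 0.618
gripper_force: 64.2
time: 26.85
position: [0.4508, 0.0489, 0.2308]
tool_rot: [[0.957, 0.289, 0.007], [0.289, -0.957, 0.003], [0.007, -0.001, -1.0]]
wrist_force: [0.8, -0.1, -1.8]
opening: 0.62
gripper_force: 63.4
```

Held. Carry it to the lane, yaw, then tilt with the bed.

```bash
python3 -m inch '{"delta_pos":[[9.7,-5.8,0],[9.7,-5.8,0],[9.7,-5.8,0],[9.7,-5.8,0],[9.7,-5.8,0],[9.7,-5.8,0],[9.7,-5.8,0],[9.7,-5.8,0]],"delta_rot":[[0,0,0.0763],[0,0,0.0763],[0,0,0.0763],[0,0,0.0763],[0,0,0.0763],[0,0,0.0763],[0,0,0.0763],[0,0,0.0763]],"grip":[-0.5,-0.5,-0.5,-0.5,-0.5,-0.5,-0.5,-0.5]}'
python3 -m inch '{"delta_pos":[[9.7,-5.8,0],[9.7,-5.8,0],[9.7,-5.8,0],[9.7,-5.8,0],[9.7,-5.8,0],[9.7,-5.8,0],[9.7,-5.8,0],[9.7,-5.8,0]],"delta_rot":[[0,0,0.0763],[0,0,0.0763],[0,0,0.0763],[0,0,0.0763],[0,0,0.0763],[0,0,0.0763],[0,0,0.0763],[0,0,0.0763]],"grip":[-0.5,-0.5,-0.5,-0.5,-0.5,-0.5,-0.5,-0.5]}'
python3 -m inch '{"delta_pos":[[0,0,-7],[0,0,-7],[0,0,-7],[0,0,-7],[0,0,-7],[0,0,-7],[0,0,-7],[0,0,-7]],"delta_rot":[[0.0337,-0.002,0],[0.0337,-0.002,0],[0.0337,-0.002,0],[0.0337,-0.002,0],[0.0337,-0.002,0],[0.0337,-0.002,0],[0.0337,-0.002,0],[0.0337,-0.002,0]],"grip":[-0.5,-0.5,-0.5,-0.5,-0.5,-0.5,-0.5,-0.5]}'
python3 -m inch '{"delta_pos":[[0,0,0],[0,0,0],[0,0,0],[0,0,0],[0,0,0],[0,0,0],[0,0,0],[0,0,0]],"delta_rot":[[0,0,0],[0,0,0],[0,0,0],[0,0,0],[0,0,0],[0,0,0],[0,0,0],[0,0,0]],"grip":[-0.5,-0.5,-0.5,-0.5,-0.5,-0.5,-0.5,-0.5]}'
python3 snap.py w10;python3 - <<'E'
from meas import *
c=pickle.load(open("pics/w10.pkl","rb"))
for p,a,b,g in tops(c,LO+.06*N+.072*U,U,Y,.12): print(((p-LO)@np.c_[U,Y,N]).round(4),a,b,g)
c=vision.capture("side")
for p,a,b,g in tops(c,LO+.06*N+.024*U,U,Y,.1): print(((p-LO)@np.c_[U,Y,N]).round(4),a,b,g)
E
```

```text
time: 27.52
position: [0.5269, 0.0021, 0.2267]
tool_rot: [[0.615, 0.788, -0.0], [0.788, -0.615, 0.002], [0.001, -0.002, -1.0]]
wrist_force: [0.6, 0.2, -2.0]
opening: 0.622
gripper_force: 63.4
time: 28.18
position: [0.6046, -0.0441, 0.2264]
tool_rot: [[0.053, 0.999, -0.003], [0.999, -0.053, 0.003], [0.002, -0.003, -1.0]]
wrist_force: [-0.0, -0.1, -0.8]
opening: 0.616
gripper_force: 63.4
time: 28.85
position: [0.604, -0.0439, 0.1702]
tool_rot: [[0.055, 0.998, 0.014], [0.961, -0.056, 0.27], [0.271, -0.002, -0.963]]
wrist_force: [-0.8, 0.4, -1.5]
opening: 0.624
gripper_force: 63.4
time: 29.52
position: [0.6051, -0.0436, 0.172]
tool_rot: [[0.053, 0.998, 0.016], [0.961, -0.056, 0.269], [0.27, 0.001, -0.963]]
wrist_force: [0.1, 1.0, -1.8]
opening: 0.625
gripper_force: 63.4
[0.0709 0.0002 0.0601] 86.5 58.0 -1.571
[ 0.0105 -0.0002  0.06  ] 86.5 28.0 -1.571
[ 0.0559 -0.005   0.06  ] 150.3 92.2 -0.5
```

```bash
python3 -m inch '{"delta_pos":[[0.2,2.3,-8.2],[0.2,2.3,-8.2],[0.2,2.3,-8.2],[0.2,2.3,-8.2],[0.2,2.3,-8.2],[0.2,2.3,-8.2],[0.2,2.2,-8],[0.2,2.2,-8]],"delta_rot":[[0,0,0],[0,0,0],[0,0,0],[0,0,0],[0,0,0],[0,0,0],[0,0,0],[0,0,0]],"grip":[-0.5,-0.5,-0.5,-0.5,-0.5,-0.5,-0.5,-0.5]}'
python3 -m inch '{"delta_pos":[[0,0.3,-1],[0,0.3,-1],[0,0,0],[0,0,0],[0,0,0],[0,0,0],[0,0,0],[0,0,0]],"delta_rot":[[0,0,0],[0,0,0],[0,0,0],[0,0,0],[0,0,0],[0,0,0],[0,0,0],[0,0,0]],"grip":[-0.5,-0.5,-0.5,-0.5,-0.5,-0.5,-0.5,-0.5]}'
```

```text
time: 30.28
position: [0.6065, -0.0254, 0.1056]
tool_rot: [[0.054, 0.998, 0.016], [0.961, -0.056, 0.269], [0.27, 0.0, -0.963]]
wrist_force: [1.1, -0.6, -1.4]
opening: 0.622
gripper_force: 63.4
time: 30.95
position: [0.6067, -0.0251, 0.1047]
tool_rot: [[0.054, 0.998, 0.016], [0.961, -0.056, 0.269], [0.27, 0.001, -0.963]]
wrist_force: [-0.0, -0.0, -1.7]
opening: 0.618
gripper_force: 63.5
```

```bash
python3 -m inch '{"delta_pos":[[0,0,0],[0,0,0],[0,0,0],[0,0,0],[0,0,0],[0,0,0],[0,-1,4],[0,-3,10]],"delta_rot":[[0,0,0],[0,0,0],[0,0,0],[0,0,0],[0,0,0],[0,0,0],[0,0,0],[0,0,0]],"grip":[0.3,0.4,0.5,0.7,0.9,1,1,1]}'
python3 -m inch '{"delta_pos":[[0,-4,16],[0,-4,16],[0,-4,16],[0,-4,16],[0,-4,16],[0,-4,16],[0,-4,16],[0,-4,16]],"delta_rot":[[0,0,0],[0,0,0],[0,0,0],[0,0,0],[0,0,0],[0,0,0],[0,0,0],[0,0,0]],"grip":[1,1,1,1,1,1,1,1]}'
python3 snap.py w11;python3 - <<'E'
from meas import *
c=pickle.load(open("pics/w11.pkl","rb"))
for p,a,b,g in tops(c,LO+.06*N+.072*U,U,Y,.12): print(((p-LO)@np.c_[U,Y,N]).round(4),a,b,g)
for n in ("scene","side"): print(n,tops(vision.capture(n),(.46,.25,.06),half=.17))
E
```

```text
time: 31.62
position: [0.6057, -0.0284, 0.1177]
tool_rot: [[0.054, 0.998, 0.013], [0.961, -0.055, 0.27], [0.27, -0.002, -0.963]]
wrist_force: [0.4, -0.4, -0.1]
opening: 1.002
gripper_force: 0.0
time: 32.28
position: [0.6066, -0.0618, 0.2485]
tool_rot: [[0.054, 0.998, 0.017], [0.961, -0.057, 0.269], [0.27, 0.002, -0.963]]
wrist_force: [-0.6, 0.3, -0.6]
opening: 1.001
gripper_force: 0.0
[0.0538 0.0008 0.06  ] 105.5 54.5 0.0
scene [([0.4736, 0.3471, 0.06], 73.9, 64.7, np.float64(-0.507)), ([0.4687, 0.2405, 0.06], 72.5, 66.5, np.float64(1.42))]
side [([0.4477, 0.2961, 0.06], 195.5, 78.0, np.float64(1.479))]
```

```bash
python3 -m inch '{"delta_pos":[[-6.2,13.1,1.3],[-6.2,13.1,1.3],[-6.2,13.1,1.3],[-6.2,13.1,1.3],[-6.2,13.1,1.3],[-6.2,13.1,1.3],[-6.2,13.1,1.3],[-6.2,13.1,1.3]],"delta_rot":[[-0.034,0.002,0],[-0.034,0.002,0],[-0.034,0.002,0],[-0.034,0.002,0],[-0.034,0.002,0],[-0.034,0.002,0],[-0.034,0.002,0],[-0.034,0.002,0]],"grip":[1,1,1,1,1,1,1,1]}'
python3 -m inch '{"delta_pos":[[-6.2,13.1,1.3],[-6.2,13.1,1.3],[-6.2,13.1,1.3],[-6.2,13.1,1.3],[-6.2,13.1,1.3],[-6.2,13.1,1.3],[-6.2,13.1,1.3],[-6.2,13.1,1.3]],"delta_rot":[[0,0,0.092],[0,0,0.092],[0,0,0.092],[0,0,0.092],[0,0,0.092],[0,0,0.092],[0,0,0.092],[0,0,0.092]],"grip":[1,1,1,1,1,1,1,1]}'
python3 -m inch '{"delta_pos":[[-6.2,13.1,1.3],[-6.2,13.1,1.3],[-6.2,13.1,1.3],[-6.2,13.1,1.3],[-6.2,13.1,1.3],[-6.2,13.1,1.3],[-6.2,13.1,1.3],[-6.2,13.1,1.3]],"delta_rot":[[0,0,0.092],[0,0,0.092],[0,0,0.092],[0,0,0.092],[0,0,0.092],[0,0,0.092],[0,0,0.092],[0,0,0.092]],"grip":[1,1,1,1,1,1,1,1]}'
python3 -m inch '{"delta_pos":[[0,0,0],[0,0,0],[0,0,0],[0,0,0],[0,0,0],[0,0,0],[0,0,0],[0,0,0]],"delta_rot":[[0,0,0],[0,0,0],[0,0,0],[0,0,0],[0,0,0],[0,0,0],[0,0,0],[0,0,0]],"grip":[1,1,1,1,1,1,1,1]}'
python3 snap.py w12
python3 - <<'E'
from meas import *
c=pickle.load(open("pics/w12.pkl","rb"))
print(tops(c,(.46,.28,.06),half=.15))
E
```

```text
time: 33.1
position: [0.5561, 0.0446, 0.2563]
tool_rot: [[0.056, 0.998, -0.001], [0.998, -0.056, -0.001], [-0.001, -0.001, -1.0]]
wrist_force: [0.0, 0.1, 1.1]
opening: 1.003
gripper_force: 0.0
time: 33.77
position: [0.5064, 0.1493, 0.2665]
tool_rot: [[-0.632, 0.775, -0.002], [0.775, 0.632, 0.0], [0.001, -0.001, -1.0]]
wrist_force: [-0.3, -0.9, -0.7]
opening: 1.004
gripper_force: 0.0
time: 34.43
position: [0.4568, 0.2539, 0.2769]
tool_rot: [[-0.989, 0.149, -0.002], [0.149, 0.989, -0.001], [0.002, -0.001, -1.0]]
wrist_force: [0.7, -0.2, 0.3]
opening: 1.0
gripper_force: 0.0
time: 35.1
position: [0.458, 0.2531, 0.2778]
tool_rot: [[-0.988, 0.155, -0.001], [0.155, 0.988, 0.0], [0.001, 0.0, -1.0]]
wrist_force: [-1.3, 0.4, -0.7]
opening: 0.997
gripper_force: 0.0
[([0.4589, 0.3542, 0.06], 65.4, 46.7, np.float64(1.069)), ([0.4558, 0.253, 0.06], 53.0, 50.8, np.float64(1.413))]
```

```bash
python3 -m inch '{"delta_pos":[[0,0,-22],[-0.1,0,-22],[-0.1,0,-22],[-0.1,-0.1,-22],[-0.1,-0.1,-22],[-0.1,-0.1,-22],[-0.1,-0.1,-20],[0,0,-15]],"delta_rot":[[0,0,0],[0,0,0],[0,0,0],[0,0,0],[0,0,0],[0,0,0],[0,0,0],[0,0,0]],"grip":[0.7,0.7,0.7,0.7,0.7,0.7,0.7,0.7]}'
python3 -m inch '{"delta_pos":[[0,0,-15],[0,0,-15],[0,0,-12],[0,0,-10],[0,0,-7],[0,0,-3],[0,0,-1],[0,0,0]],"delta_rot":[[0,0,0],[0,0,0],[0,0,0],[0,0,0],[0,0,0],[0,0,0],[0,0,0],[0,0,0]],"grip":[0.7,0.7,0.7,0.7,0.7,0.7,0.7,0.7]}'
python3 -m inch '{"delta_pos":[[0,0,0],[0,0,0],[0,0,0],[0,0,0],[0,0,0],[0,0,0],[0,0,0],[0,0,0]],"delta_rot":[[0,0,0],[0,0,0],[0,0,0],[0,0,0],[0,0,0],[0,0,0],[0,0,0],[0,0,0]],"grip":[-0.5,-0.5,-0.5,-0.5,-0.5,-0.5,-0.5,-0.5]}'
python3 -m inch '{"delta_pos":[[0,0,10],[0,0,20],[0,0,30],[0,0,30],[0,0,30],[0,0,30],[0,0,30],[0,0,20]],"delta_rot":[[0,0,0],[0,0,0],[0,0,0],[0,0,0],[0,0,0],[0,0,0],[0,0,0],[0,0,0]],"grip":[-0.5,-0.5,-0.5,-0.5,-0.5,-0.5,-0.5,-0.5]}'
```

```text
time: 35.82
position: [0.4565, 0.2525, 0.109]
tool_rot: [[-0.988, 0.154, -0.002], [0.154, 0.988, -0.001], [0.002, -0.001, -1.0]]
wrist_force: [0.7, -0.2, -0.5]
opening: 0.85
gripper_force: 0.0
time: 36.48
position: [0.4575, 0.2531, 0.048]
tool_rot: [[-0.988, 0.154, -0.0], [0.154, 0.988, 0.0], [0.0, 0.0, -1.0]]
wrist_force: [0.2, -0.8, 0.3]
opening: 0.849
gripper_force: 0.0
time: 37.15
position: [0.4581, 0.2535, 0.0488]
tool_rot: [[-0.988, 0.154, 0.001], [0.154, 0.988, 0.001], [-0.001, 0.002, -1.0]]
wrist_force: [0.0, 0.6, 6.0]
opening: 0.621
gripper_force: 64.9
time: 37.82
position: [0.4574, 0.2528, 0.2508]
tool_rot: [[-0.988, 0.155, 0.001], [0.155, 0.988, 0.002], [-0.001, 0.002, -1.0]]
wrist_force: [0.9, -0.9, -1.7]
opening: 0.626
gripper_force: 64.1
```

```bash
python3 -m inch '{"delta_pos":[[9.4,-15.6,0],[9.4,-15.6,0],[9.4,-15.6,0],[9.4,-15.6,0],[9.4,-15.6,0],[9.4,-15.6,0],[9.4,-15.6,0],[9.4,-15.6,0]],"delta_rot":[[0,0,-0.092],[0,0,-0.092],[0,0,-0.092],[0,0,-0.092],[0,0,-0.092],[0,0,-0.092],[0,0,-0.092],[0,0,-0.092]],"grip":[-0.5,-0.5,-0.5,-0.5,-0.5,-0.5,-0.5,-0.5]}'
python3 -m inch '{"delta_pos":[[9.4,-15.6,0],[9.4,-15.6,0],[9.4,-15.6,0],[9.4,-15.6,0],[9.4,-15.6,0],[9.4,-15.6,0],[9.4,-15.6,0],[9.4,-15.6,0]],"delta_rot":[[0,0,-0.092],[0,0,-0.092],[0,0,-0.092],[0,0,-0.092],[0,0,-0.092],[0,0,-0.092],[0,0,-0.092],[0,0,-0.092]],"grip":[-0.5,-0.5,-0.5,-0.5,-0.5,-0.5,-0.5,-0.5]}'
python3 -m inch '{"delta_pos":[[0,0,-8],[0,0,-8],[0,0,-8],[0,0,-8],[0,0,-8],[0,0,-8],[0,0,-8],[0,0,-8]],"delta_rot":[[0.0337,-0.002,0],[0.0337,-0.002,0],[0.0337,-0.002,0],[0.0337,-0.002,0],[0.0337,-0.002,0],[0.0337,-0.002,0],[0.0337,-0.002,0],[0.0337,-0.002,0]],"grip":[-0.5,-0.5,-0.5,-0.5,-0.5,-0.5,-0.5,-0.5]}'
python3 -m inch '{"delta_pos":[[0,0,0],[0,0,0],[0,0,0],[0,0,0],[0,0,0],[0,0,0],[0,0,0],[0,0,0]],"delta_rot":[[0,0,0],[0,0,0],[0,0,0],[0,0,0],[0,0,0],[0,0,0],[0,0,0],[0,0,0]],"grip":[-0.5,-0.5,-0.5,-0.5,-0.5,-0.5,-0.5,-0.5]}'
```

```text
time: 38.48
position: [0.532, 0.127, 0.2474]
tool_rot: [[-0.625, 0.781, -0.002], [0.781, 0.625, 0.0], [0.001, -0.002, -1.0]]
wrist_force: [0.2, -0.2, -2.8]
opening: 0.621
gripper_force: 64.0
time: 39.15
position: [0.6071, 0.0026, 0.2474]
tool_rot: [[0.061, 0.998, -0.002], [0.998, -0.061, 0.001], [0.001, -0.002, -1.0]]
wrist_force: [0.3, 0.1, -1.8]
opening: 0.62
gripper_force: 64.0
time: 39.82
position: [0.6068, 0.0034, 0.183]
tool_rot: [[0.054, 0.998, 0.014], [0.962, -0.056, 0.268], [0.269, -0.001, -0.963]]
wrist_force: [0.4, 1.6, -2.8]
opening: 0.62
gripper_force: 64.0
time: 40.48
position: [0.6077, 0.0036, 0.184]
tool_rot: [[0.053, 0.998, 0.016], [0.962, -0.056, 0.267], [0.267, 0.001, -0.964]]
wrist_force: [-0.1, -0.1, -1.0]
opening: 0.623
gripper_force: 64.0
```

```bash
python3 -m inch '{"delta_pos":[[0.2,2.3,-8.3],[0.2,2.3,-8.3],[0.2,2.3,-8.3],[0.2,2.3,-8.3],[0.2,2.3,-8.3],[0.2,2.3,-8.3],[0.2,2.3,-8.3],[0.2,2.3,-8.3]],"delta_rot":[[0,0,0],[0,0,0],[0,0,0],[0,0,0],[0,0,0],[0,0,0],[0,0,0],[0,0,0]],"grip":[-0.5,-0.5,-0.5,-0.5,-0.5,-0.5,-0.5,-0.5]}'
python3 -m inch '{"delta_pos":[[0,0,0],[0,0,0],[0,0,0],[0,0,0],[0,0,0],[0,0,0],[0,0,0],[0,0,0]],"delta_rot":[[0,0,0],[0,0,0],[0,0,0],[0,0,0],[0,0,0],[0,0,0],[0,0,0],[0,0,0]],"grip":[-0.5,-0.5,0.3,0.4,0.5,0.7,0.9,1]}'
python3 -m inch '{"delta_pos":[[0,-1,4],[0,-3,10],[0,-4,16],[0,-4,16],[0,-4,16],[0,-4,16],[0,-4,16],[0,-4,16]],"delta_rot":[[0,0,0],[0,0,0],[0,0,0],[0,0,0],[0,0,0],[0,0,0],[0,0,0],[0,0,0]],"grip":[1,1,1,1,1,1,1,1]}'
python3 snap.py w13;python3 - <<'E'
from meas import *
c=pickle.load(open("pics/w13.pkl","rb"))
for p,a,b,g in tops(c,LO+.06*N+.072*U,U,Y,.15): print(((p-LO)@np.c_[U,Y,N]).round(4),a,b,g)
E
python3 crop.py w13 190 20 200 150 4 w13c
```

```text
time: 41.15
position: [0.6091, 0.022, 0.1165]
tool_rot: [[0.054, 0.998, 0.015], [0.962, -0.056, 0.267], [0.268, 0.0, -0.964]]
wrist_force: [-11.3, -13.4, 60.1]
opening: 0.623
gripper_force: 74.2
time: 41.82
position: [0.6093, 0.0218, 0.1175]
tool_rot: [[0.054, 0.998, 0.016], [0.962, -0.056, 0.267], [0.268, 0.001, -0.964]]
wrist_force: [0.3, 0.7, -0.3]
opening: 0.996
gripper_force: 0.0
time: 42.48
position: [0.6093, -0.007, 0.2293]
tool_rot: [[0.054, 0.998, 0.017], [0.962, -0.057, 0.267], [0.267, 0.002, -0.964]]
wrist_force: [0.6, 0.2, -1.0]
opening: 0.998
gripper_force: 0.0
[0.0785 0.0008 0.06  ] 155.0 54.5 0.0
```

```bash
python3 -m inch '{"delta_pos":[[-6,15.1,2.1],[-6,15.1,2.1],[-6,15.1,2.1],[-6,15.1,2.1],[-6,15.1,2.1],[-6,15.1,2.1],[-6,15.1,2.1],[-6,15.1,2.1]],"delta_rot":[[-0.034,0.002,0],[-0.034,0.002,0],[-0.034,0.002,0],[-0.034,0.002,0],[-0.034,0.002,0],[-0.034,0.002,0],[-0.034,0.002,0],[-0.034,0.002,0]],"grip":[1,1,1,1,1,1,1,1]}'
python3 -m inch '{"delta_pos":[[-6,15.1,2.1],[-6,15.1,2.1],[-6,15.1,2.1],[-6,15.1,2.1],[-6,15.1,2.1],[-6,15.1,2.1],[-6,15.1,2.1],[-6,15.1,2.1]],"delta_rot":[[0,0,0.0704],[0,0,0.0704],[0,0,0.0704],[0,0,0.0704],[0,0,0.0704],[0,0,0.0704],[0,0,0.0704],[0,0,0.0704]],"grip":[1,1,1,1,1,1,1,1]}'
python3 -m inch '{"delta_pos":[[-6,15.1,2.1],[-6,15.1,2.1],[-6,15.1,2.1],[-6,15.1,2.1],[-6,15.1,2.1],[-6,15.1,2.1],[-6,15.1,2.1],[-6,15.1,2.1]],"delta_rot":[[0,0,0.0704],[0,0,0.0704],[0,0,0.0704],[0,0,0.0704],[0,0,0.0704],[0,0,0.0704],[0,0,0.0704],[0,0,0.0704]],"grip":[1,1,1,1,1,1,1,1]}'
python3 -m inch '{"delta_pos":[[0,0,0],[0,0,0],[0,0,0],[0,0,0],[0,0,0],[0,0,0],[0,0,0],[0,0,0]],"delta_rot":[[0,0,0],[0,0,0],[0,0,0],[0,0,0],[0,0,0],[0,0,0],[0,0,0],[0,0,0]],"grip":[1,1,1,1,1,1,1,1]}'
python3 snap.py w14
python3 - <<'E'
from meas import *
c=pickle.load(open("pics/w14.pkl","rb"))
print(tops(c,(.46,.35,.06),half=.15))
S,C=pickle.load(open("PC.pkl","rb"));print("cup",plane(C,[(341,160)],.02),plane(S,[(172,172)],.02))
E
```

```text
time: 43.2
position: [0.561, 0.115, 0.2451]
tool_rot: [[0.057, 0.998, 0.001], [0.998, -0.057, -0.003], [-0.003, 0.001, -1.0]]
wrist_force: [-0.2, 0.4, -0.5]
opening: 1.003
gripper_force: 0.0
time: 43.87
position: [0.5131, 0.2358, 0.2617]
tool_rot: [[-0.488, 0.873, 0.002], [0.873, 0.488, -0.001], [-0.001, 0.001, -1.0]]
wrist_force: [-0.7, 0.0, 0.2]
opening: 1.005
gripper_force: 0.0
time: 44.53
position: [0.4652, 0.3566, 0.2785]
tool_rot: [[-0.879, 0.478, 0.002], [0.478, 0.879, -0.0], [-0.002, 0.001, -1.0]]
wrist_force: [0.7, -0.1, -0.3]
opening: 1.003
gripper_force: 0.0
time: 45.2
position: [0.4654, 0.3558, 0.2778]
tool_rot: [[-0.877, 0.481, 0.002], [0.481, 0.877, -0.001], [-0.002, 0.0, -1.0]]
wrist_force: [-0.4, -0.1, -0.2]
opening: 1.003
gripper_force: 0.0
[([0.4605, 0.3613, 0.06], 53.0, 50.5, np.float64(1.067))]
cup [[0.59512985 0.43711344]] [[0.57015624 0.42111079]]
```

```bash
python3 -m inch '{"delta_pos":[[-0.4,0.6,-22],[-0.4,0.6,-22],[-0.4,0.6,-22],[-0.4,0.6,-22],[-0.4,0.6,-22],[-0.5,0.6,-22],[-0.5,0.5,-20],[-0.5,0.6,-15]],"delta_rot":[[0,0,0],[0,0,0],[0,0,0],[0,0,0],[0,0,0],[0,0,0],[0,0,0],[0,0,0]],"grip":[0.8,0.8,0.8,0.8,0.8,0.8,0.8,0.8]}'
python3 -m inch '{"delta_pos":[[0,0,-15],[0,0,-15],[0,0,-12],[0,0,-10],[0,0,-7],[0,0,-3],[0,0,-1],[0,0,0]],"delta_rot":[[0,0,0],[0,0,0],[0,0,0],[0,0,0],[0,0,0],[0,0,0],[0,0,0],[0,0,0]],"grip":[0.8,0.8,0.8,0.8,0.8,0.8,0.8,0.8]}'
python3 -m inch '{"delta_pos":[[0,0,0],[0,0,0],[0,0,0],[0,0,0],[0,0,0],[0,0,0],[0,0,0],[0,0,0]],"delta_rot":[[0,0,0],[0,0,0],[0,0,0],[0,0,0],[0,0,0],[0,0,0],[0,0,0],[0,0,0]],"grip":[-0.5,-0.5,-0.5,-0.5,-0.5,-0.5,-0.5,-0.5]}'
python3 -m inch '{"delta_pos":[[0,0,10],[0,0,20],[0,0,30],[0,0,30],[0,0,30],[0,0,30],[0,0,30],[0,0,25]],"delta_rot":[[0,0,0],[0,0,0],[0,0,0],[0,0,0],[0,0,0],[0,0,0],[0,0,0],[0,0,0]],"grip":[-0.5,-0.5,-0.5,-0.5,-0.5,-0.5,-0.5,-0.5]}'
```

```text
time: 45.92
position: [0.461, 0.3604, 0.1088]
tool_rot: [[-0.877, 0.48, 0.0], [0.48, 0.877, -0.002], [-0.001, -0.002, -1.0]]
wrist_force: [-0.4, 0.6, 0.6]
opening: 0.897
gripper_force: 0.0
time: 46.58
position: [0.462, 0.3611, 0.048]
tool_rot: [[-0.877, 0.48, 0.002], [0.48, 0.877, -0.0], [-0.002, 0.001, -1.0]]
wrist_force: [-0.2, 0.2, 0.3]
opening: 0.897
gripper_force: 0.0
time: 47.25
position: [0.4625, 0.3615, 0.0489]
tool_rot: [[-0.877, 0.48, 0.003], [0.48, 0.877, 0.001], [-0.002, 0.002, -1.0]]
wrist_force: [0.1, 0.6, 5.5]
opening: 0.616
gripper_force: 65.0
time: 47.92
position: [0.4615, 0.3604, 0.2548]
tool_rot: [[-0.877, 0.48, 0.002], [0.48, 0.877, -0.0], [-0.002, 0.0, -1.0]]
wrist_force: [0.6, 0.6, -1.9]
opening: 0.622
gripper_force: 64.2
```

```bash
python3 -m inch '{"delta_pos":[[9.3,-19.5,0],[9.3,-19.5,0],[9.3,-19.5,0],[9.3,-19.5,0],[9.3,-19.5,0],[9.3,-19.5,0],[9.3,-19.5,0],[9.3,-19.5,0]],"delta_rot":[[0,0,-0.0704],[0,0,-0.0704],[0,0,-0.0704],[0,0,-0.0704],[0,0,-0.0704],[0,0,-0.0704],[0,0,-0.0704],[0,0,-0.0704]],"grip":[-0.5,-0.5,-0.5,-0.5,-0.5,-0.5,-0.5,-0.5]}'
python3 -m inch '{"delta_pos":[[9.3,-19.5,0],[9.3,-19.5,0],[9.3,-19.5,0],[9.3,-19.5,0],[9.3,-19.5,0],[9.3,-19.5,0],[9.3,-19.5,0],[9.3,-19.5,0]],"delta_rot":[[0,0,-0.0704],[0,0,-0.0704],[0,0,-0.0704],[0,0,-0.0704],[0,0,-0.0704],[0,0,-0.0704],[0,0,-0.0704],[0,0,-0.0704]],"grip":[-0.5,-0.5,-0.5,-0.5,-0.5,-0.5,-0.5,-0.5]}'
python3 -m inch '{"delta_pos":[[0,0,-6.4],[0,0,-6.4],[0,0,-6.4],[0,0,-6.4],[0,0,-6.4],[0,0,-6.4],[0,0,-6.4],[0,0,-6.4]],"delta_rot":[[0.0337,-0.002,0],[0.0337,-0.002,0],[0.0337,-0.002,0],[0.0337,-0.002,0],[0.0337,-0.002,0],[0.0337,-0.002,0],[0.0337,-0.002,0],[0.0337,-0.002,0]],"grip":[-0.5,-0.5,-0.5,-0.5,-0.5,-0.5,-0.5,-0.5]}'
python3 -m inch '{"delta_pos":[[0,0,0],[0,0,0],[0,0,0],[0,0,0],[0,0,0],[0,0,0],[0,0,0],[0,0,0]],"delta_rot":[[0,0,0],[0,0,0],[0,0,0],[0,0,0],[0,0,0],[0,0,0],[0,0,0],[0,0,0]],"grip":[-0.5,-0.5,-0.5,-0.5,-0.5,-0.5,-0.5,-0.5]}'
```

```text
time: 48.58
position: [0.5357, 0.2035, 0.2523]
tool_rot: [[-0.482, 0.876, -0.001], [0.876, 0.482, -0.002], [-0.001, -0.002, -1.0]]
wrist_force: [0.0, 0.9, -1.9]
opening: 0.621
gripper_force: 64.2
time: 49.25
position: [0.61, 0.0479, 0.2523]
tool_rot: [[0.06, 0.998, -0.002], [0.998, -0.06, -0.002], [-0.002, -0.002, -1.0]]
wrist_force: [1.0, 0.4, -1.8]
opening: 0.621
gripper_force: 64.1
time: 49.92
position: [0.6097, 0.0488, 0.2009]
tool_rot: [[0.054, 0.998, 0.014], [0.962, -0.056, 0.266], [0.267, -0.001, -0.964]]
wrist_force: [-0.5, 0.8, -2.9]
opening: 0.627
gripper_force: 64.2
time: 50.58
position: [0.6106, 0.0491, 0.2017]
tool_rot: [[0.054, 0.998, 0.016], [0.963, -0.056, 0.265], [0.265, 0.001, -0.964]]
wrist_force: [-0.5, 0.3, -1.7]
opening: 0.618
gripper_force: 64.2
```

```bash
python3 -m inch '{"delta_pos":[[0.15,2.3,-8.6],[0.15,2.3,-8.6],[0.15,2.3,-8.6],[0.15,2.3,-8.6],[0.15,2.3,-8.6],[0.15,2.3,-8.6],[0.15,2.3,-8.6],[0.15,2.3,-8.6]],"delta_rot":[[0,0,0],[0,0,0],[0,0,0],[0,0,0],[0,0,0],[0,0,0],[0,0,0],[0,0,0]],"grip":[-0.5,-0.5,-0.5,-0.5,-0.5,-0.5,-0.5,-0.5]}'
python3 -m inch '{"delta_pos":[[0,0,0],[0,0,0],[0,0,0],[0,0,0],[0,0,0],[0,0,0],[0,0,0],[0,0,0]],"delta_rot":[[0,0,0],[0,0,0],[0,0,0],[0,0,0],[0,0,0],[0,0,0],[0,0,0],[0,0,0]],"grip":[-0.5,-0.5,0.3,0.4,0.5,0.7,0.9,1]}'
python3 -m inch '{"delta_pos":[[0,-1,4],[0,-3,10],[0,-4,16],[0,-4,16],[0,-6,16],[0,-10,16],[0,-10,16],[0,-10,16]],"delta_rot":[[0,0,0],[0,0,0],[0,0,0],[0,0,0],[0,0,0],[0,0,0],[0,0,0],[0,0,0]],"grip":[1,1,1,1,1,1,1,1]}'
python3 -m inch '{"delta_pos":[[0,0,0],[0,0,0],[0,0,0],[0,0,0],[0,0,0],[0,0,0],[0,0,0],[0,0,0]],"delta_rot":[[0,0,0],[0,0,0],[0,0,0],[0,0,0],[0,0,0],[0,0,0],[0,0,0],[0,0,0]],"grip":[1,1,1,1,1,1,1,1]}'
python3 snap.py w15;python3 - <<'E'
from meas import *
c=pickle.load(open("pics/w15.pkl","rb"))
for p,a,b,g in tops(c,LO+.06*N+.072*U,U,Y,.18): print(((p-LO)@np.c_[U,Y,N]).round(4),a,b,g)
a=vision.capture("side")["color"];b=vision.capture("scene")["color"]
A=cv2.resize(a[140:290,200:350],(400,400),interpolation=2);B=cv2.resize(b[150:270,215:335],(400,400),interpolation=2)
w=cv2.resize(c["color"],(400,300));d=cv2.resize(a[300:420,270:430],(400,300)[:2])
o=np.vstack([np.hstack([A,B])[:300+100],np.hstack([w,d])]);cv2.imwrite("pics/chk.png",cv2.convertScaleAbs(cv2.resize(o,(684,600)),alpha=1.4))
E
```

```text
time: 51.25
position: [0.6117, 0.0675, 0.1317]
tool_rot: [[0.054, 0.998, 0.016], [0.963, -0.056, 0.265], [0.265, 0.001, -0.964]]
wrist_force: [0.1, 0.4, -1.8]
opening: 0.622
gripper_force: 64.2
time: 51.92
position: [0.6119, 0.0673, 0.1331]
tool_rot: [[0.054, 0.998, 0.016], [0.963, -0.056, 0.265], [0.265, 0.002, -0.964]]
wrist_force: [-0.1, -1.0, 0.0]
opening: 0.997
gripper_force: 0.0
time: 52.58
position: [0.6118, 0.0184, 0.2447]
tool_rot: [[0.054, 0.998, 0.017], [0.963, -0.057, 0.265], [0.265, 0.002, -0.964]]
wrist_force: [0.4, -0.2, 1.1]
opening: 1.0
gripper_force: 0.0
time: 53.25
position: [0.6116, 0.0195, 0.2424]
tool_rot: [[0.054, 0.998, 0.015], [0.963, -0.056, 0.265], [0.265, 0.0, -0.964]]
wrist_force: [0.3, -0.3, 0.2]
opening: 1.003
gripper_force: 0.0
[ 0.1041 -0.0002  0.06  ] 191.3 54.8 -0.013
```

View pics/chk.png

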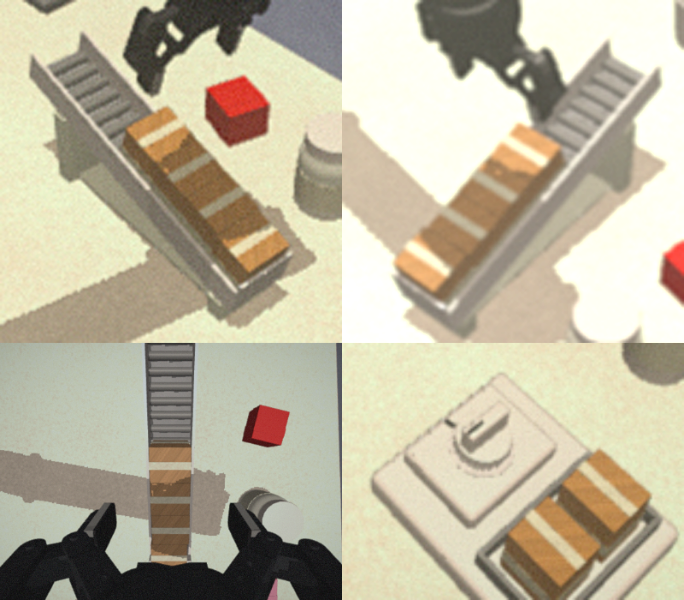

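All four cartons stand flush in the lane and both old ones stand upright in the tray; no other brown carton is left. Now to the dial: hover and measure it from the wrist camera at two heights.

```bash
python3 -m inch '{"delta_pos":[[-5.7,-12,0.4],[-5.7,-12,0.4],[-5.7,-12,0.4],[-5.7,-12,0.4],[-5.7,-12,0.4],[-5.7,-12,0.4],[-5.7,-12,0.4],[-5.7,-12,0.4]],"delta_rot":[[-0.0335,0.002,0],[-0.0335,0.002,0],[-0.0335,0.002,0],[-0.0335,0.002,0],[-0.0335,0.002,0],[-0.0335,0.002,0],[-0.0335,0.002,0],[-0.0335,0.002,0]],"grip":[1,1,1,1,1,1,1,1]}'
python3 -m inch '{"delta_pos":[[-5.7,-12,0.4],[-5.7,-12,0.4],[-5.7,-12,0.4],[-5.7,-12,0.4],[-5.7,-12,0.4],[-5.7,-12,0.4],[-5.7,-12,0.4],[-5.7,-12,0.4]],"delta_rot":[[0,0,0.0957],[0,0,0.0957],[0,0,0.0957],[0,0,0.0957],[0,0,0.0957],[0,0,0.0957],[0,0,0.0957],[0,0,0.0957]],"grip":[1,1,1,1,1,1,1,1]}'
python3 -m inch '{"delta_pos":[[-5.7,-12,0.4],[-5.7,-12,0.4],[-5.7,-12,0.4],[-5.7,-12,0.4],[-5.7,-12,0.4],[-5.7,-12,0.4],[-5.7,-12,0.4],[-5.7,-12,0.4]],"delta_rot":[[0,0,0.0957],[0,0,0.0957],[0,0,0.0957],[0,0,0.0957],[0,0,0.0957],[0,0,0.0957],[0,0,0.0957],[0,0,0.0957]],"grip":[1,1,1,1,1,1,1,1]}'
python3 -m inch '{"delta_pos":[[0,0,0],[0,0,0],[0,0,0],[0,0,0],[0,0,0],[0,0,0],[0,0,0],[0,0,0]],"delta_rot":[[0,0,0],[0,0,0],[0,0,0],[0,0,0],[0,0,0],[0,0,0],[0,0,0],[0,0,0]],"grip":[1,1,1,1,1,1,1,1]}'
python3 snap.py w16
python3 -m inch '{"delta_pos":[[0,0,-10],[0,0,-10],[0,0,-10],[0,0,-10],[0,0,-10],[0,0,-10],[0,0,0],[0,0,0]],"delta_rot":[[0,0,0],[0,0,0],[0,0,0],[0,0,0],[0,0,0],[0,0,0],[0,0,0],[0,0,0]],"grip":[1,1,1,1,1,1,1,1]}'
python3 snap.py w17
python3 - <<'E'
from tri import *
o=[]
for n in ("w16","w17"):
    c=pickle.load(open(f"pics/{n}.pkl","rb"));Pm=P(c)
    q=Pm@np.array([.476,-.268,.094,1]);q=(q[:2]/q[2]).astype(int);x0,y0=q[0]-50,max(q[1]-75,0);print(n,q,x0,y0)
    a=cv2.resize(c["color"][y0:y0+150,x0:x0+100],None,fx=4,fy=4,interpolation=2)
    for k in range(0,100,10): cv2.putText(a,str(x0+k) if k%20==0 else "|",(k*4,10),0,.35,(255,0,255),1)
    for k in range(0,150,10): cv2.putText(a,("-"+str(y0+k)) if k%20==0 else "-",(0,k*4+4),0,.35,(255,0,255),1)
    o.append(a)
h=min(len(a) for a in o);cv2.imwrite("pics/dial.png",cv2.convertScaleAbs(np.hstack([a[:h] for a in o]),alpha=1.4))
E
```

```text
time: 54.07
position: [0.5659, -0.0773, 0.2461]
tool_rot: [[0.056, 0.998, 0.0], [0.998, -0.056, -0.001], [-0.001, 0.0, -1.0]]
wrist_force: [0.1, -0.4, 0.5]
opening: 0.998
gripper_force: 0.0
time: 54.73
position: [0.5202, -0.1733, 0.2493]
tool_rot: [[-0.655, 0.756, 0.0], [0.756, 0.655, 0.0], [-0.0, 0.0, -1.0]]
wrist_force: [0.2, -0.1, 0.3]
opening: 1.001
gripper_force: 0.0
time: 55.4
position: [0.4746, -0.2693, 0.2525]
tool_rot: [[-0.996, 0.091, 0.0], [0.091, 0.996, 0.0], [-0.0, 0.0, -1.0]]
wrist_force: [0.0, -0.4, -0.1]
opening: 0.998
gripper_force: 0.0
time: 56.07
position: [0.4751, -0.2684, 0.2523]
tool_rot: [[-0.995, 0.095, -0.0], [0.095, 0.995, 0.0], [0.0, 0.0, -1.0]]
wrist_force: [0.2, -0.9, -0.7]
opening: 1.0
gripper_force: 0.0
time: 56.78
position: [0.4745, -0.2686, 0.1916]
tool_rot: [[-0.995, 0.096, -0.001], [0.096, 0.995, 0.0], [0.001, 0.0, -1.0]]
wrist_force: [0.6, 0.1, 0.5]
opening: 1.002
gripper_force: 0.0
w16 [283 193] 233 118
w17 [284 215] 234 140
```

View pics/dial.png

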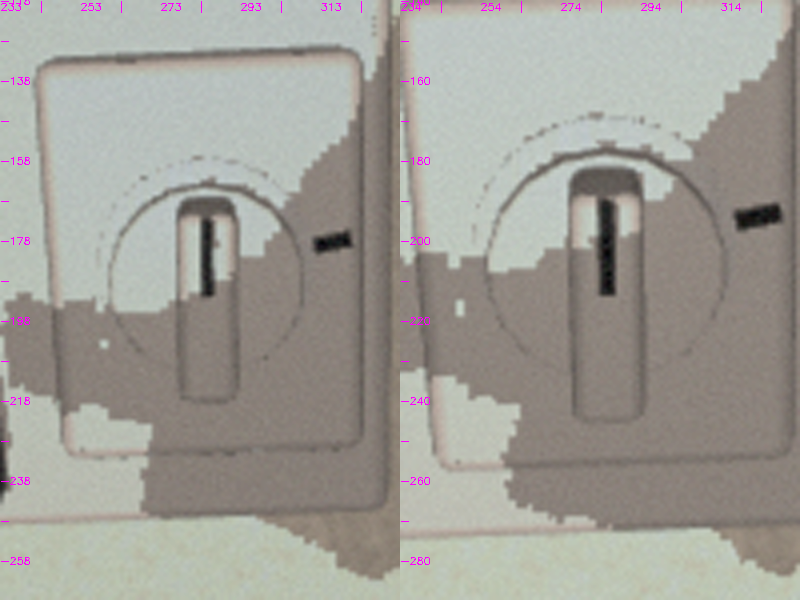

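Both views: the bar stands parallel to the tool x axis, with the pointer at (285,172–192) and (286,190–214). The black mark lies to the right at (316,178) and (323,194).

Run:
```python
from tri import *
np.set_printoptions(precision=4,suppress=True)
A,B=[P(pickle.load(open(f"pics/w{i}.pkl","rb"))) for i in (16,17)]
print(tri(A,[(284.75,172.5),(284.75,192),(277.5,218),(292.5,218),(315.8,178.3)],B,[(285.75,189.75),(285.75,213.75),(277.2,245),(295.2,245),(323.2,194)]))
for n,M,b,l,d in (("16",A,[(277.5,171.3),(292.5,171.3),(292.5,218),(277.5,218)],[(284.75,172.5),(284.75,192)],(284.5,188)),("17",B,[(277.2,188.3),(295.2,188.3),(295.2,245),(277.2,245)],[(285.75,189.75),(285.75,213.75)],(285.75,207))):
    q=plane(M,b,.094);e=np.roll(q,-1,0)-q;print(n,q.mean(0),np.linalg.norm(e,axis=1),np.arctan2(e[:,1],e[:,0]));print(plane(M,l,.094).tolist(),"disc",plane(M,[d],.068))
```

```text
[[ 0.4555 -0.2653  0.0969]
 [ 0.4736 -0.2669  0.0972]
 [ 0.4994 -0.2761  0.0938]
 [ 0.5007 -0.262   0.0938]
 [ 0.4732 -0.2337  0.0536]]
16 [ 0.4775 -0.267 ] [0.0137 0.0452 0.0143 0.0452] [ 1.4756 -0.085  -1.666   3.0426]
[[0.45605808023508565, -0.26526225536729636], [0.474395262295349, -0.2669585893611443]] disc [[ 0.477  -0.2672]]
17 [ 0.4776 -0.2669] [0.0131 0.045  0.0139 0.045 ] [ 1.4751 -0.0829 -1.6665  3.0419]
[[0.4562170696630562, -0.2653251931911754], [0.4746260940362305, -0.26701873815891713]] disc [[ 0.4774 -0.2669]]
```

Dial axis at (0.4774,-0.2670), bar top about 95 mm, dial reading about 0.04, so it needs about -1.36 rad of yaw.

```bash
python3 -m inch '{"delta_pos":[[0.5,0.3,-14],[0.5,0.3,-14],[0.5,0.2,-14],[0.5,0.2,-14],[0.3,0.2,-13],[0.3,0.2,-10],[0.3,0.2,-8],[0,0,-5]],"delta_rot":[[0,0,0],[0,0,0],[0,0,0],[0,0,0],[0,0,0],[0,0,0],[0,0,0],[0,0,0]],"grip":[0.2,0,0,0,0,0,0,0]}'
python3 -m inch '{"delta_pos":[[0,0,-4],[0,0,-4],[0,0,-3],[0,0,0],[0,0,0],[0,0,0],[0,0,0],[0,0,0]],"delta_rot":[[0,0,0],[0,0,0],[0,0,0],[0,0,0],[0,0,0],[0,0,0],[0,0,0],[0,0,0]],"grip":[0,0,0,0,0,0,0,0]}'
```

```text
time: 57.5
position: [0.4778, -0.267, 0.0996]
tool_rot: [[-0.995, 0.095, -0.001], [0.095, 0.995, 0.0], [0.001, 0.0, -1.0]]
wrist_force: [-0.7, -0.8, -0.7]
opening: 0.502
gripper_force: 0.0
time: 58.17
position: [0.478, -0.2672, 0.0896]
tool_rot: [[-0.995, 0.096, 0.001], [0.096, 0.995, -0.0], [-0.001, 0.0, -1.0]]
wrist_force: [0.4, 0.3, -0.1]
opening: 0.502
gripper_force: 0.0
```

```bash
python3 -m inch '{"delta_pos":[[0,0,0],[0,0,0],[0,0,0],[0,0,0],[0,0,0],[0,0,0],[0,0,0],[0,0,0]],"delta_rot":[[0,0,0],[0,0,0],[0,0,0],[0,0,0],[0,0,0],[0,0,0],[0,0,0],[0,0,0]],"grip":[-1,-1,-1,-1,-1,-1,-1,-1]}'
```

```text
time: 58.83
position: [0.478, -0.2664, 0.0893]
tool_rot: [[-0.995, 0.095, 0.0], [0.095, 0.995, 0.001], [0.0, 0.001, -1.0]]
wrist_force: [-0.7, 3.8, 1.8]
opening: 0.154
gripper_force: 61.6
```

Bar gripped (13 mm), low side force. Pressing 6.5 mm.

```bash
python3 -m inch '{"delta_pos":[[0,0,-1],[0,0,-1],[0,0,-1],[0,0,-1],[0,0,-1],[0,0,-1],[0,0,-0.5],[0,0,0]],"delta_rot":[[0,0,0],[0,0,0],[0,0,0],[0,0,0],[0,0,0],[0,0,0],[0,0,0],[0,0,0]],"grip":[-1,-1,-1,-1,-1,-1,-1,-1]}'
```

```text
time: 59.5
position: [0.478, -0.2664, 0.083]
tool_rot: [[-0.995, 0.095, 0.0], [0.095, 0.995, 0.001], [0.0, 0.001, -1.0]]
wrist_force: [-0.6, 5.6, 6.0]
opening: 0.153
gripper_force: 62.1
```

The 6 N reaction matches the spring at about 6 mm. Turning clockwise.

```bash
python3 -m inch '{"delta_pos":[[0,0,0],[0,0,0],[0,0,0],[0,0,0],[0,0,0],[0,0,0],[0,0,0],[0,0,0]],"delta_rot":[[0,0,0],[0,0,-0.06],[0,0,-0.08],[0,0,-0.08],[0,0,-0.08],[0,0,-0.08],[0,0,-0.08],[0,0,-0.08]],"grip":[-1,-1,-1,-1,-1,-1,-1,-1]}'
```

```text
time: 60.17
position: [0.4778, -0.2668, 0.0832]
tool_rot: [[-0.802, 0.597, -0.0], [0.597, 0.802, 0.001], [0.001, 0.001, -1.0]]
wrist_force: [-1.9, 5.7, 5.5]
opening: 0.15
gripper_force: 62.2
```

```bash
python3 -m inch '{"delta_pos":[[0,0,0],[0,0,0],[0,0,0],[0,0,0],[0,0,0],[0,0,0],[0,0,0],[0,0,0]],"delta_rot":[[0,0,-0.08],[0,0,-0.08],[0,0,-0.08],[0,0,-0.08],[0,0,-0.08],[0,0,-0.08],[0,0,-0.08],[0,0,-0.08]],"grip":[-1,-1,-1,-1,-1,-1,-1,-1]}'
python3 -m inch '{"delta_pos":[[0,0,0],[0,0,0],[0,0,0],[0,0,0],[0,0,0],[0,0,0],[0,0,0],[0,0,0]],"delta_rot":[[0,0,-0.07],[0,0,-0.06],[0,0,-0.05],[0,0,0],[0,0,0],[0,0,0],[0,0,0],[0,0,0]],"grip":[-1,-1,-1,-1,-1,-1,-1,-1]}'
```

```text
time: 60.83
position: [0.4774, -0.267, 0.0831]
tool_rot: [[-0.287, 0.958, -0.001], [0.958, 0.287, 0.001], [0.001, -0.001, -1.0]]
wrist_force: [-2.4, 3.8, 6.5]
opening: 0.153
gripper_force: 62.2
time: 61.5
position: [0.4772, -0.267, 0.083]
tool_rot: [[-0.114, 0.993, -0.001], [0.993, 0.114, 0.001], [0.001, -0.001, -1.0]]
wrist_force: [-1.6, 5.1, 6.2]
opening: 0.155
gripper_force: 62.2
```

Pointer direction 1.685 against a target of 1.686. Letting it spring up, opening and backing off.

```bash
python3 -m inch '{"delta_pos":[[0,0,1],[0,0,1],[0,0,1],[0,0,1],[0,0,1],[0,0,1],[0,0,0.5],[0,0,0]],"delta_rot":[[0,0,0],[0,0,0],[0,0,0],[0,0,0],[0,0,0],[0,0,0],[0,0,0],[0,0,0]],"grip":[-1,-1,-1,-1,-1,-1,-1,-1]}'
python3 -m inch '{"delta_pos":[[0,0,0],[0,0,0],[0,0,0],[0,0,0],[0,0,0],[0,0,0],[0,0,4],[0,0,6]],"delta_rot":[[0,0,0],[0,0,0],[0,0,0],[0,0,0],[0,0,0],[0,0,0],[0,0,0],[0,0,0]],"grip":[-0.6,-0.5,-0.3,-0.1,0,0,0,0]}'
python3 -m inch '{"delta_pos":[[0,0,15],[0,0,20],[0,0,20],[0,0,20],[0,0,20],[0,0,20],[0,0,20],[0,0,10]],"delta_rot":[[0,0,0],[0,0,0],[0,0,0],[0,0,0],[0,0,0],[0,0,0],[0,0,0],[0,0,0]],"grip":[0,0,0,0,0,0,0,0]}'
python3 -m inch '{"delta_pos":[[0,0,0],[0,0,0],[0,0,0],[0,0,0],[0,0,0],[0,0,0],[0,0,0],[0,0,0]],"delta_rot":[[0,0,0],[0,0,0],[0,0,0],[0,0,0],[0,0,0],[0,0,0],[0,0,0],[0,0,0]],"grip":[0,0,0,0,0,0,0,0]}'
python3 snap.py w18
python3 - <<'E'
from meas import *
c=pickle.load(open("pics/w18.pkl","rb"))
im,s,h=rect(c,np.array([.4774,-.267,.095]),np.array([1.,0,0]),np.array([0,1.,0]),.06)
a=cv2.resize(im,(560,560));b=vision.capture("side")["color"];cv2.imwrite("pics/end.png",np.hstack([a,cv2.resize(b[130:420,200:430],(240,303)).copy() if 0 else cv2.copyMakeBorder(cv2.resize(b[140:420,200:430],(240,292)),0,268,0,0,0)]))
d=(cv2.cvtColor(im,cv2.COLOR_BGR2GRAY)<45).astype(np.uint8)
n,l,st,ce=cv2.connectedComponentsWithStats(d)
for i in range(1,n):
    if 20<st[i,4]<400: print(st[i],ce[i]*s-h)
E
```

```text
time: 62.17
position: [0.4772, -0.267, 0.0891]
tool_rot: [[-0.115, 0.993, -0.001], [0.993, 0.115, 0.0], [0.0, -0.001, -1.0]]
wrist_force: [-2.2, 4.0, 2.9]
opening: 0.152
gripper_force: 61.7
time: 62.83
position: [0.4774, -0.2671, 0.0993]
tool_rot: [[-0.115, 0.993, -0.001], [0.993, 0.115, -0.0], [0.0, -0.001, -1.0]]
wrist_force: [-0.1, 0.2, -0.6]
opening: 0.499
gripper_force: 0.0
time: 63.5
position: [0.4786, -0.268, 0.2472]
tool_rot: [[-0.114, 0.993, 0.004], [0.993, 0.114, -0.001], [-0.001, 0.004, -1.0]]
wrist_force: [0.3, -0.7, -0.4]
opening: 0.498
gripper_force: 0.0
time: 64.17
position: [0.4777, -0.2671, 0.2441]
tool_rot: [[-0.115, 0.993, -0.0], [0.993, 0.115, -0.0], [-0.0, -0.0, -1.0]]
wrist_force: [0.9, -0.4, -0.3]
opening: 0.502
gripper_force: 0.0
[ 0  0  4 31 91] [-0.0593956  -0.05206044]
[14  0 17  4 53] [-0.04870755 -0.05940566]
[32  0 28  4 57] [-0.03785965 -0.05965789]
[217   0  19  20 284] [ 0.05199824 -0.05586972]
[128  10  74  10 378] [ 0.02278175 -0.05276455]
[113 127   8  35 142] [-0.00164085  0.01191549]
[108 189   7  17  83] [-0.00459036  0.03860843]
```

View pics/end.png

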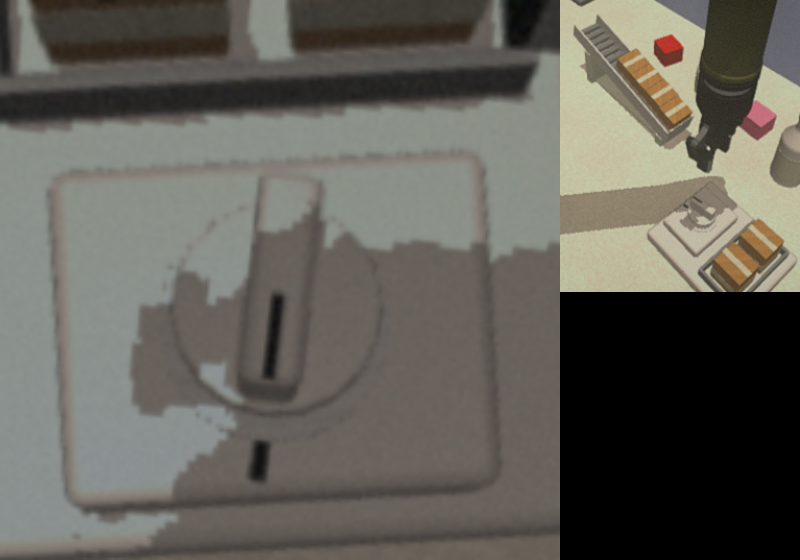

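The pointer line (270,337) runs straight at the black mark (259,461), the dial is up, and the cartons stand in place. Nothing touches the robot, so I'm handing in.

```bash
python3 -c "
from cell import bot
print(bot.hand_in())"
```

```text
the job is handed in; nothing more can be done
None
```

I handed the job in at about 64 s: the two oldest cartons are in the tray, the three new ones are in the lane behind the third, and the dial is at its mark and sprung up; hand-in returned no verdict.

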